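Restock the revolving counter display of a pet shop

TASK

Restock the revolving display on the pet-shop counter: drop every loose dog-chew stick end-down into a cup of its own, and stand the small tin upright on the narrow pedestal in the middle. When everything is loaded, take the display by its hand post and turn it one full turn anticlockwise (seen from above), until the post is back where it was at the start, to check that nothing falls out; then let go. Leave the big can, the jar and the carton where they are.

Things in the scene. Friction and masses are not known exactly. Their poses are not given: they have to be found in the camera images.
- stick1: brown pressed dog-chew stick, square bar 130 x 20 x 20 mm, 55 g, both ends alike, at first lying on the counter. Origin in the middle of the bar; x along its length. One of five of which three to five are there (None from the start if absent).
- stick2: brown pressed dog-chew stick, square bar 130 x 20 x 20 mm, 55 g, both ends alike, at first lying on the counter. Origin in the middle of the bar; x along its length. One of five of which three to five are there (None from the start if absent).
- stick3: brown pressed dog-chew stick, square bar 130 x 20 x 20 mm, 55 g, both ends alike, at first lying on the counter. Origin in the middle of the bar; x along its length. One of five of which three to five are there (None from the start if absent).
- stick4: brown pressed dog-chew stick, square bar 130 x 20 x 20 mm, 55 g, both ends alike, at first lying on the counter. Origin in the middle of the bar; x along its length. One of five of which three to five are there (None from the start if absent).
- stick5: brown pressed dog-chew stick, square bar 130 x 20 x 20 mm, 55 g, both ends alike, at first lying on the counter. Origin in the middle of the bar; x along its length. One of five of which three to five are there (None from the start if absent).
- tin: the small tin: upright can 60 mm across, 65 mm tall, 140 g. Origin at the centre of its underside, z up.
- cup1 (a point): centre of the inner floor of one of five square open-topped grey cups on the display's turning tray; inside 32 x 32 mm, walls 3 mm, rim 72 mm above this point. x and y lie as the tray's (x towards the hand post), z up. The cups stand at 60 degrees anticlockwise from the hand post, 85 mm from the axis, their sides radial and tangential.
- cup2 (a point): centre of the inner floor of one of five square open-topped grey cups on the display's turning tray; inside 32 x 32 mm, walls 3 mm, rim 72 mm above this point. x and y lie as the tray's (x towards the hand post), z up. The cups stand at 120 degrees anticlockwise from the hand post, 85 mm from the axis, their sides radial and tangential.
- cup3 (a point): centre of the inner floor of one of five square open-topped grey cups on the display's turning tray; inside 32 x 32 mm, walls 3 mm, rim 72 mm above this point. x and y lie as the tray's (x towards the hand post), z up. The cups stand at 180 degrees anticlockwise from the hand post, 85 mm from the axis, their sides radial and tangential.
- cup4 (a point): centre of the inner floor of one of five square open-topped grey cups on the display's turning tray; inside 32 x 32 mm, walls 3 mm, rim 72 mm above this point. x and y lie as the tray's (x towards the hand post), z up. The cups stand at 240 degrees anticlockwise from the hand post, 85 mm from the axis, their sides radial and tangential.
- cup5 (a point): centre of the inner floor of one of five square open-topped grey cups on the display's turning tray; inside 32 x 32 mm, walls 3 mm, rim 72 mm above this point. x and y lie as the tray's (x towards the hand post), z up. The cups stand at 300 degrees anticlockwise from the hand post, 85 mm from the axis, their sides radial and tangential.
- post (a point): centre of the top of the hand post: upright steel rod 16 mm across, fixed on the turning tray 85 mm from the axis, 135 mm tall from the tray's face (z 30 mm) to its top (z 165 mm).
- pedestal (a point): centre of the top face of the aluminium pedestal (42 mm across, 120 mm above the counter) in the middle of the turning tray, on its axis. x towards the hand post.
- carousel (a joint): angle of the turning tray (rad), growing anticlockwise seen from above; free between stops at -0.6 and 7.2, starts between -0.4 and 0.4, stays where it is left. Tray 244 mm across, its face 30 mm above the counter.
- big_can: bystander: can 84 mm across, 110 mm tall; origin at the centre of its underside.
- treat_jar: bystander: jar 90 mm across, 130 mm tall; origin at the centre of its underside.
- carton: bystander: cardboard carton 90 x 140 x 70 mm; origin at the centre of its underside.
Mind the look-alikes: they are no part of the job. Leave any orange look-alike of the stick3 alone.

How it is judged:
On the way, in this order (a step that is already met when the one before it is completed fails the run):
1. every stick stands in a cup and the tin stands on the pedestal (((horizontal distance between stick1 and cup1 below 0.02 m and z of stick1 in the frame of cup1 below 0.075 m) or (horizontal distance between stick1 and cup2 below 0.02 m and z of stick1 in the frame of cup2 below 0.075 m) or (horizontal distance between stick1 and cup3 below 0.02 m and z of stick1 in the frame of cup3 below 0.075 m) or (horizontal distance between stick1 and cup4 below 0.02 m and z of stick1 in the frame of cup4 below 0.075 m) or (horizontal distance between stick1 and cup5 below 0.02 m and z of stick1 in the frame of cup5 below 0.075 m)) and (angle between stick1's own x axis and vertical below 0.3 rad or angle between stick1's own x axis and vertical above 2.84 rad) and ((horizontal distance between stick2 and cup1 below 0.02 m and z of stick2 in the frame of cup1 below 0.075 m) or (horizontal distance between stick2 and cup2 below 0.02 m and z of stick2 in the frame of cup2 below 0.075 m) or (horizontal distance between stick2 and cup3 below 0.02 m and z of stick2 in the frame of cup3 below 0.075 m) or (horizontal distance between stick2 and cup4 below 0.02 m and z of stick2 in the frame of cup4 below 0.075 m) or (horizontal distance between stick2 and cup5 below 0.02 m and z of stick2 in the frame of cup5 below 0.075 m)) and (angle between stick2's own x axis and vertical below 0.3 rad or angle between stick2's own x axis and vertical above 2.84 rad) and ((horizontal distance between stick3 and cup1 below 0.02 m and z of stick3 in the frame of cup1 below 0.075 m) or (horizontal distance between stick3 and cup2 below 0.02 m and z of stick3 in the frame of cup2 below 0.075 m) or (horizontal distance between stick3 and cup3 below 0.02 m and z of stick3 in the frame of cup3 below 0.075 m) or (horizontal distance between stick3 and cup4 below 0.02 m and z of stick3 in the frame of cup4 below 0.075 m) or (horizontal distance between stick3 and cup5 below 0.02 m and z of stick3 in the frame of cup5 below 0.075 m)) and (angle between stick3's own x axis and vertical below 0.3 rad or angle between stick3's own x axis and vertical above 2.84 rad) and ((horizontal distance between stick4 and cup1 below 0.02 m and z of stick4 in the frame of cup1 below 0.075 m) or (horizontal distance between stick4 and cup2 below 0.02 m and z of stick4 in the frame of cup2 below 0.075 m) or (horizontal distance between stick4 and cup3 below 0.02 m and z of stick4 in the frame of cup3 below 0.075 m) or (horizontal distance between stick4 and cup4 below 0.02 m and z of stick4 in the frame of cup4 below 0.075 m) or (horizontal distance between stick4 and cup5 below 0.02 m and z of stick4 in the frame of cup5 below 0.075 m)) and (angle between stick4's own x axis and vertical below 0.3 rad or angle between stick4's own x axis and vertical above 2.84 rad) and ((horizontal distance between stick5 and cup1 below 0.02 m and z of stick5 in the frame of cup1 below 0.075 m) or (horizontal distance between stick5 and cup2 below 0.02 m and z of stick5 in the frame of cup2 below 0.075 m) or (horizontal distance between stick5 and cup3 below 0.02 m and z of stick5 in the frame of cup3 below 0.075 m) or (horizontal distance between stick5 and cup4 below 0.02 m and z of stick5 in the frame of cup4 below 0.075 m) or (horizontal distance between stick5 and cup5 below 0.02 m and z of stick5 in the frame of cup5 below 0.075 m)) and (angle between stick5's own x axis and vertical below 0.3 rad or angle between stick5's own x axis and vertical above 2.84 rad) and horizontal distance between tin and pedestal below 0.02 m and distance between tin and pedestal below 0.022 m and angle between tin's own z axis and vertical below 0.1 rad), for 0.3 s.
2. the loaded display has been turned anticlockwise past three quarters of a turn (value of joint carousel above 5.2 rad).
At the end, for the whole second after the job is handed in: each stick in a cup (middle within 20 mm of its axis, within 0.3 rad of upright, bottom within 10 mm of the floor); tin upright on the pedestal within 20 mm of centre; display turned once anticlockwise, post within 35 mm of its start; all released and at rest (all of step 1 and linear speed of each of stick1, stick2, stick3, stick4, stick5 below 0.15 m/s and linear speed of tin below 0.03 m/s and value of joint carousel above 5.4 rad and distance of post from where it was at the start of the episode below 0.035 m and velocity of joint carousel below 0.05 rad/s); the robot touches nothing.
It fails at once if a bystander (big can, jar or carton) is pushed more than 30 mm (distance of any of big_can, treat_jar, carton from where it was at the start of the episode above 0.03 m).
Of stick1, stick2, stick3, stick4, stick5 only 3 to 5 are there at a start; the rules pass over those that are not, and their reading is None.
At some moment in a run one of stick1, stick2, stick3, stick4, stick5 may be knocked a few centimetres aside while the robot is not near it.
It also fails if it takes over 210 s, if anything falls off the work surface, if the arm or the gripper's body presses on something with over 40 N, if the wrist force passes 120 N, or if a joint passes its speed limit or range.

ROBOT

A 7-joint arm with a two-finger parallel gripper is mounted at the origin on the work surface. World frame = base frame: x ahead of the robot, y to its left, z up, the work surface at z = 0. Lengths are in m, angles in rad, forces in N, time in s.
With the tool pointing down it reaches from about 0.4 to 0.875 m from the base axis. Payload 6.5 kg.
Tool frame: the origin (TCP) lies between the finger pads; the fingertips stand 17 mm ahead of it and the grasp point (between the pads) lies 2 mm behind it (r.tip_reach is the distance from the TCP to the fingertips, in m); x points along the fingers, y is the direction in which the jaws open and shut, and the axes are right-handed (so a half turn about x gives the same grasp; the last joint's range is limited). The gripper opens to 85 mm and grips with 20 to 120 N. Pads are 22 mm wide; open, the fingers measure 114 mm over their backs; the gripper's body (76 mm by 85 mm) begins 54 mm behind the grasp point. The pads swing forward as they close: fully open they stand 13 mm farther back than shut.
Start: joints at [-1.213, 0.536, -0.004, 1.538, 0.003, 1.067, -0.071], TCP at [0.267, 0.592, 0.248] pointing down, gripper open.
Joint ranges: [-2.7, 2.7], [-0.37, 2.16], [-1.27, 1.26], [0.24, 2.4], [-1.31, 4.45], [0.19, 1.91], [-2.76, 2.76]. Speed limits (rad/s): [2.39, 2.39, 3.14, 3.14, 3.14, 3.14, 3.14].

INTERFACE

Orientations are given as a 3x3 rotation matrix whose columns are the frame's x, y, z axes.
In Python, from bench import r gives the robot as it stands.
- The arm moves only by the tool apply_moves, never from a script. Its arguments are lists of equal length, an entry for each row: "xyz": the shift along the tool's x, y, z in mm, a list of three; "turn": the turn about the tool's x in rad. In form: {"xyz": [[tx, ty, tz], ...], "turn": [turn, ...]}. A call has 1 to 20 rows; each row shifts and turns the commanded pose from where the row before left it, along the tool's axes as they then stand; what a row does not reach is not made up. A row lasts 1/10 s, in which the tool goes at most 50 mm and 8.59 degrees, less where a joint would pass 70% of its speed; a pose out of reach is approached as far as the arm can. A call is refused whole if a number of a shift passes 50 or a number of a turn 0.15, either way. A call with a gripper value outside its range is refused whole. "hand" is the finger opening in mm, from 0 to 85.4, set as the call begins (left out, the last holds). The fingers move at their own pace and stop on an object; "squeeze" is the grip in N (left out, the last holds). Time passes only in rows, so rows that do not move let the fingers close. It gives the time, the measured TCP pose, the force and the opening at its end, in the units of the state.
- r.get_obs(): the state, without advancing time (a new reading comes with each control period).
- r.read_camera(name): name is "scene" or "top" or "wrist"; returns a dict with "img" (400x640x3 uint8, red, green, blue), "mtx" (3x3 intrinsics, pixels), "distortion" ([k1, k2, p1, p2, k3] as OpenCV has them; the pictures are not rectified), "T" (4x4, takes a point from camera to world coordinates). Camera axes: x right, y down, z forward; pixel columns grow to the right and rows downward; lengths in m; the calibration is good to about 2 mm. A picture is of the moment at which its call begins. There is no depth.
- r.job_done(): hands the job in, once; it reports no verdict.
The state is a dict: "t": time; "joints": joint angles; "qvel": joint speeds; "joint_efforts": joint torques, N m; "tool_pos": TCP position; "eef_rot": TCP orientation; "wrist_force": force on the tool from outside, world axes, zero at the start; "ft_torque": the same for the moment, N m; "gripper_width": finger opening in m.
Only numpy, scipy, OpenCV 4.12 (cv2) and the standard library are available. Lean on these libraries where they do the work, as an engineer would, in place of code of your own. Each camera call takes 0.05 s, during which the arm holds its last target.

## Working session

There is one attempt and no reset: what is moved stays moved. The work goes in short steps, Python scripts to look and compute and a tool call to move; the robot and the scene stay as the last step left them, time stands still between calls to the robot, and variables do not carry over. Pictures are saved under pics/ and viewed, and the job is handed in when it is done.

Besides the shell and the picture viewer there is one more tool, called after "Request:" by a JSON object that holds its "api" and its "payload". apply_moves: Moves the arm, as the interface text tells. Its arguments: {"type":"object","properties":{"xyz":{"type":"array"},"turn":{"type":"array"},"hand":{"type":"number"},"squeeze":{"type":"number"}},"required":["xyz","turn"]}

```bash
mkdir -p pics; ls; cat > h.py <<'E'
import numpy as np, cv2
from bench import r
def snap(name,out):
    c=r.read_camera(name); cv2.imwrite(f'pics/{out}.png',c['img'][:,:,::-1]); np.savez(f'pics/{out}.npz',**{k:np.array(v) for k,v in c.items()}); return c
def load(out): return dict(np.load(f'pics/{out}.npz'))
def ray(c,uv):
    p=cv2.undistortPoints(np.array(uv,float).reshape(-1,1,2),c['mtx'],c['distortion']).reshape(-1,2)
    d=np.c_[p,np.ones(len(p))]@c['T'][:3,:3].T
    return c['T'][:3,3],d
def plane(c,uv,z):
    o,d=ray(c,uv); return o+d*((z-o[2])/d[:,2])[:,None]
def proj(c,P):
    T=np.linalg.inv(c['T']); rv=cv2.Rodrigues(T[:3,:3])[0]
    return cv2.projectPoints(np.array(P,float).reshape(-1,1,3),rv,T[:3,3],c['mtx'],c['distortion'])[0].reshape(-1,2)
def tri(c1,u1,c2,u2):
    o1,d1=ray(c1,[u1]);o2,d2=ray(c2,[u2]);A=np.c_[d1[0],-d2[0]]
    s=np.linalg.lstsq(A,o2-o1,rcond=None)[0]; a=o1+d1[0]*s[0];b=o2+d2[0]*s[1]
    return (a+b)/2,np.linalg.norm(a-b)
E
python3 - <<'E'
from h import *
np.set_printoptions(precision=4,suppress=True)
print(r.get_obs())
for n in ['scene','top','wrist']:
    c=snap(n,n+'0'); print(n,c['T'],c['mtx'].tolist(),c['distortion'])
E
```

```text
pics
{'t': 0.0, 'joints': array([-1.2132,  0.5372, -0.0045,  1.5389,  0.0026,  1.0673, -0.0712]), 'qvel': array([ 0.0009, -0.0003, -0.0009, -0.0006,  0.0014, -0.0024, -0.0014]), 'joint_efforts': array([ -0.0012, -58.3396,   1.0474, -25.9111,   0.0122,   0.0092,
         0.    ]), 'tool_pos': array([0.267 , 0.5919, 0.2474]), 'eef_rot': array([[-0.0006,  0.4111,  0.9116],
       [-0.0017,  0.9116, -0.4111],
       [-1.    , -0.0018,  0.0001]]), 'wrist_force': array([-0.0417, -0.6211,  0.0761]), 'ft_torque': array([ 0.0039, -0.0143, -0.0475]), 'gripper_width': 0.08534717345675195}
scene [[-0.6733  0.5046 -0.5403  1.2211]
 [ 0.7393  0.4699 -0.4824  0.5397]
 [ 0.0105 -0.7243 -0.6894  0.9618]
 [ 0.      0.      0.      1.    ]] [[495.93383273131155, 0.0, 314.0719864855361], [0.0, 495.93383273131155, 195.54107119588673], [0.0, 0.0, 1.0]] [-0.138  0.     0.     0.     0.   ]
top [[-0.022  -0.9956  0.091   0.4537]
 [-0.9997  0.023   0.0106 -0.0767]
 [-0.0127 -0.0907 -0.9958  1.2338]
 [ 0.      0.      0.      1.    ]] [[426.6845321790807, 0.0, 320.35821495351666], [0.0, 426.6845321790807, 200.20582116494353], [0.0, 0.0, 1.0]] [-0.054  0.     0.     0.     0.   ]
wrist [[ 0.4104  0.8688  0.2771  0.1965]
 [ 0.9119 -0.3904 -0.1265  0.6245]
 [-0.0017  0.3047 -0.9525  0.3733]
 [ 0.      0.      0.      1.    ]] [[345.17916937899054, 0.0, 325.89910442320706], [0.0, 345.17916937899054, 200.16292346592562], [0.0, 0.0, 1.0]] [-0.0764  0.      0.      0.      0.    ]
```

View pics/scene0.png

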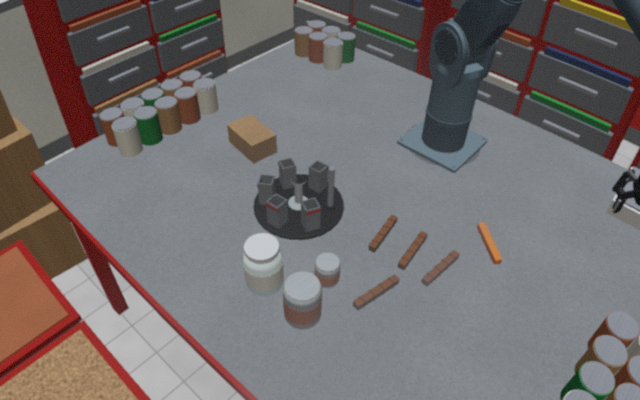

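View pics/top0.png

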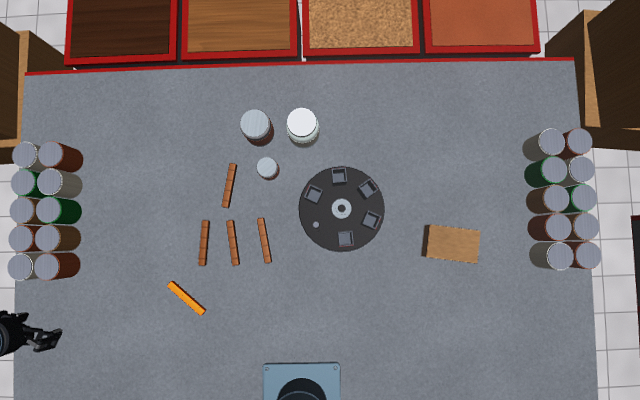

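View pics/wrist0.png

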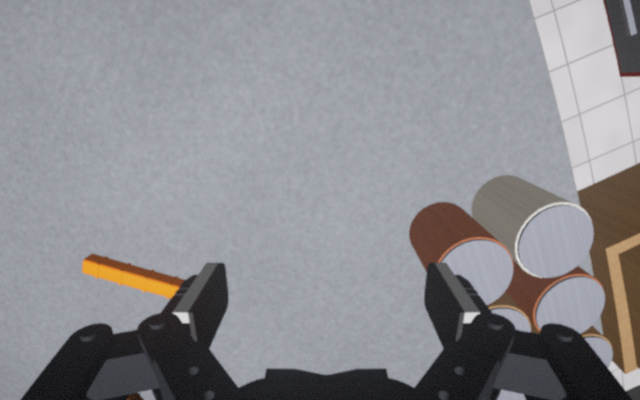

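Top view: four brown sticks near (230,185), (204,243), (233,243), (265,240). The orange bar at (186,298) is the look-alike. The tin is at (268,168), the tray at (341,209), the cups at (338,177), (367,187), (371,220), (345,239) and (314,194), and the post at about (316,225).

```bash
cat > sticks.py <<'E'
from h import *
def sticks(c,z=0.02,tmp=None):
    hsv=cv2.cvtColor(c['img'],cv2.COLOR_RGB2HSV)
    m=cv2.inRange(hsv,(0,60,50),(14,200,220)); m=cv2.morphologyEx(m,cv2.MORPH_CLOSE,np.ones((5,5)))
    out=[]
    for k in cv2.findContours(m,cv2.RETR_EXTERNAL,cv2.CHAIN_APPROX_NONE)[0]:
        if cv2.contourArea(k)<150: continue
        P=plane(c,k.reshape(-1,2),z)[:,:2]*1000
        (cx,cy),(w,h),a=cv2.minAreaRect(P.astype(np.float32))
        L,W=max(w,h),min(w,h)
        if not(110<L<160 and 12<W<45): continue
        th=np.radians(a if w>h else a+90)
        u=k.reshape(-1,2).mean(0)
        out.append((u.round(),np.array([cx,cy]),L,W,(th+np.pi/2)%np.pi-np.pi/2))
    return out
E
python3 - <<'E'
from sticks import *
np.set_printoptions(precision=1,suppress=True)
for n in ['top0','scene0']:
    for s in sticks(load(n)): print(n,*s)
c=load('top0')
i=c['img'][:,:,::-1]
cv2.imwrite('pics/crop0.png',np.hstack([cv2.resize(i[150:310,160:290],None,fx=3,fy=3,interpolation=2)[:480],cv2.resize(i[150:270,290:400],None,fx=3.6,fy=4,interpolation=2)]))
s=load('scene0')['img'][:,:,::-1]
cv2.imwrite('pics/crop1.png',cv2.resize(s[140:290,240:370],None,fx=4,fy=4,interpolation=2))
E
```

```text
top0 [232. 242.] [450.1 190. ] 128.60093688964844 19.843917846679688 0.1374759957044971
top0 [203. 242.] [451.6 273.6] 128.72463989257812 20.75830841064453 -0.09429294681978106
top0 [264. 240.] [454.9  99.7] 129.0476531982422 20.094919204711914 0.16846000245242765
top0 [228. 185.] [615.  198.6] 128.44808959960938 22.933263778686523 -0.18168910536458505
scene0 [376. 290.] [619.1 199.3] 125.64398956298828 18.5338134765625 -0.20532745635818284
scene0 [441. 266.] [455.4 272.7] 126.27794647216797 17.61220359802246 -0.09931979653536072
scene0 [412. 249.] [455.8 190.3] 129.30039978027344 19.155563354492188 0.13182302017188352
scene0 [489. 243.] [304.4 324.9] 140.3225555419922 28.425920486450195 0.8545201100162911
scene0 [383. 232.] [461.3 100.8] 132.47674560546875 20.314037322998047 0.16864956958777078
```

View pics/crop0.png

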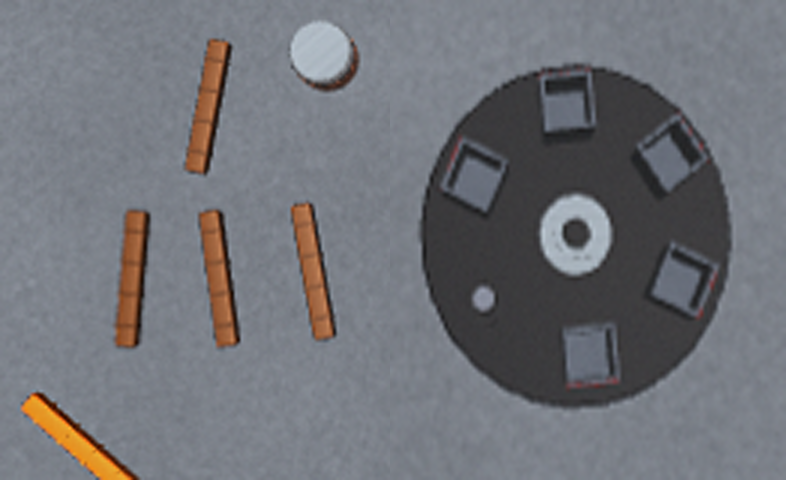

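View pics/crop1.png

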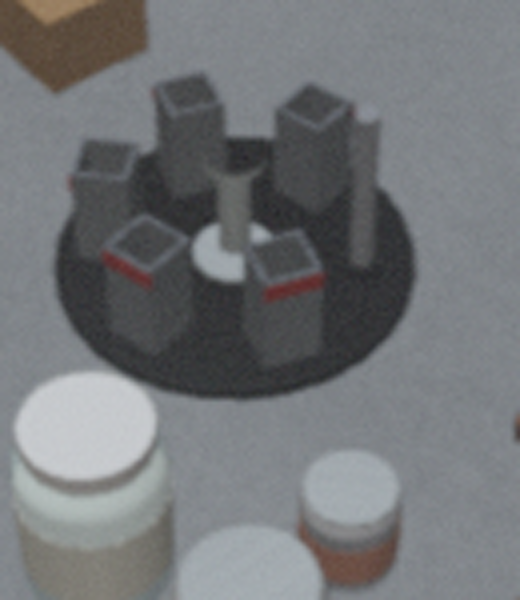

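Crop check: the four brown segmented bars fit the stick description. The orange one at (186,298) is smooth and orange, so it stays. Next I'll measure the tray, post, cups and tin.

```bash
python3 - <<'E'
from h import *
np.set_printoptions(precision=4,suppress=True)
t=load('top0');s=load('scene0')
P,e=tri(t,(315.8,224.5),s,(331.75,167.5));print('post',P,e)
# tray ellipse
for n,c in(('top',t),('sc',s)):
    g=c['img'].max(2); m=(g<75).astype(np.uint8)
    for k in cv2.findContours(cv2.morphologyEx(m,cv2.MORPH_CLOSE,np.ones((9,9))),0,1)[0]:
        if cv2.contourArea(k)>2500:
            P=plane(c,k.reshape(-1,2),0.03)[:,:2].astype(np.float32)
            print(n,k.reshape(-1,2).mean(0),cv2.minEnclosingCircle(P),cv2.fitEllipse(P))
# cups rims centres: top crop coords
for a,b in [((567,101),(284,243/1)),]: pass
tc=[((567,103)),((672,155)),((684,279)),((590,353)),((475,175))]
sc=[(145,243),(106,158),(190,92),(314,104),(286,258)]
for a in tc: print('topcup',plane(t,[(290+(a[0]-390)/3.6,150+a[1]/4)],0.105)[0])
for b in sc: print('scenecup',plane(s,[(240+b[0]/4,140+b[1]/4)],0.105)[0])
print('ped',tri(t,(290+(576-390)/3.6,150+232/4),s,(240+234/4,140+165/4)))
# tin top
print('tin top', tri(t,(160+321/3,150+53/3),s,(240+350/4,140+490/4)))
for n,uv in (('top0',[(290,224.5)]),):pass
print('big can etc', plane(t,[(256,124)],.11),plane(t,[(302,120)],.13))
E
```

```text
post [ 0.4912 -0.0533  0.1646] 0.0018473671594186458
top [341.2583 208.5458] ((0.5393699407577515, -0.12153811752796173), 0.12126705050468445) ((0.5395140051841736, -0.12169729173183441), (0.23856908082962036, 0.23931807279586792), 155.43704223632812)
top [ 50.9947 216.5204] ((0.5498104095458984, 0.726927638053894), 0.20084404945373535) ((0.5372353792190552, 0.7117049098014832), (0.1687924563884735, 0.390937864780426), 88.611083984375)
top [554.0222 204.116 ] ((0.5504769086837769, -0.7470547556877136), 0.2006840705871582) ((0.552554726600647, -0.7252084016799927), (0.1492365300655365, 0.43756788969039917), 89.9465103149414)
top [355.3405  52.2234] ((1.0335991382598877, -0.12034633755683899), 0.9460788369178772) ((0.9700363874435425, -0.17316700518131256), (0.6451607346534729, 1.6621173620224), 174.83511352539062)
sc [297.3241 197.2897] ((0.5262368321418762, -0.14738309383392334), 0.15620549023151398) ((0.5323587656021118, -0.1324969381093979), (0.23118741810321808, 0.29188987612724304), 133.395263671875)
sc [336.0097  45.6051] ((-0.8127515316009521, -0.9736979603767395), 1.5808277130126953) ((-0.4968905746936798, -0.45715147256851196), (1.2732774019241333, 3.0132622718811035), 40.45763397216797)
topcup [ 0.6212 -0.1163  0.105 ]
topcup [ 0.5845 -0.193   0.105 ]
topcup [ 0.5018 -0.1992  0.105 ]
topcup [ 0.4547 -0.1289  0.105 ]
topcup [ 0.5745 -0.0471  0.105 ]
scenecup [ 0.6273 -0.1158  0.105 ]
scenecup [ 0.5891 -0.1908  0.105 ]
scenecup [ 0.5044 -0.1978  0.105 ]
scenecup [ 0.4568 -0.1284  0.105 ]
scenecup [ 0.5775 -0.043   0.105 ]
ped (array([ 0.5364, -0.1227,  0.1057]), np.float64(0.00521470932507806))
tin top (array([0.6568, 0.0822, 0.0569]), np.float64(0.0022103897612983496))
big can etc [[0.7671 0.1046 0.11  ]] [[ 0.7691 -0.021   0.13  ]]
```

```bash
python3 - <<'E'
from bench import r
print(r.tip_reach,[a for a in dir(r) if a[0]!='_'])
E
```

```text
0.017 ['PlanningError', 'get_obs', 'job_done', 'read_camera', 'tip_reach']
```

```bash
cat >> h.py <<'E'
def go(xyz_mm,yaw_deg,R=None,p=None):
    """yaw of tool y; mod 180. prints turn then shift in tool frame after the turn"""
    o=r.get_obs(); R=o['eef_rot']; p=o['tool_pos']*1000
    cur=np.degrees(np.arctan2(R[1,1],R[0,1]))
    if yaw_deg is None: yaw_deg=cur
    d=(yaw_deg-cur+90)%180-90
    f=np.radians(cur+d); y=np.array([np.cos(f),np.sin(f),0]); x=np.array([0,0,-1.]); z=np.cross(x,y)
    s=np.array(xyz_mm)-p
    print('at',p.round(1),'yaw',round(cur,1),'j7',round(o['joints'][6],2),'| turn',round(-np.radians(d),3),'| shift',[round(float(v@s),1) for v in(x,y,z)], 'w',round(o['gripper_width']*1000,1),'F',o['wrist_force'].round(1),'t',round(o['t'],1))
E
python3 - <<'E'
from h import *
go((501.4,268.9,100),84.6)
E
```

```text
at [267.1 592.1 247.6] yaw 65.7 j7 -0.07 | turn -0.329 | shift [147.6, -299.7, 263.7] w 85.3 F [0.2 0.3 0.7] t 0.1
```

Request:
{"api": "apply_moves", "payload": {"xyz": [[0,0,0],[0,0,0],[0,0,0],[7,-30,26.4],[15,-30,26.4],[15,-30,26.4],[15,-30,26.4],[15,-30,26.4],[15,-30,26.4],[15,-30,26.4],[16,-30,26.4],[15,-30,26.4],[20,-30,26.4],[0,0,0]], "turn": [-0.11,-0.11,-0.11,0,0,0,0,0,0,0,0,0,0,0], "hand": 50, "squeeze": 20}}

```text
t: 1.55
tool_pos: [0.5045, 0.2611, 0.0978]
eef_rot: [[-0.002, 0.103, 0.995], [-0.006, 0.995, -0.103], [-1.0, -0.006, -0.001]]
wrist_force: [-1.1, 0.0, 0.7]
gripper_width: 0.0499
```

```bash
python3 - <<'E'
from sticks import *
np.set_printoptions(precision=2,suppress=True)
c=snap('wrist','w1')
for s in sticks(c): print(*s)
c=snap('top','t1')
for s in sticks(c): print(*s)
go((501.4,268.9,20),None)
E
```

```text
[ 72. 161.] [455.1  105.73] 127.8081283569336 33.51107406616211 0.1685853041817158
[200. 137.] [450.64 191.94] 127.7864990234375 25.477401733398438 0.13234638958273304
[338. 124.] [452.05 273.51] 127.22746276855469 19.533905029296875 -0.08726885944469753
[232. 242.] [450.12 190.02] 128.60093688964844 19.843917846679688 0.1374759957044971
[264. 240.] [454.94  99.73] 129.0476531982422 20.094919204711914 0.16846000245242765
[229. 185.] [614.85 198.94] 128.84194946289062 22.937149047851562 -0.19827194368223555
at [502.2 267.8  99.6] yaw 84.5 j7 0.88 | turn -0.0 | shift [79.6, 1.1, -0.9] w 50.1 F [-1.3  1.   0.6] t 1.6
```

View pics/w1.png

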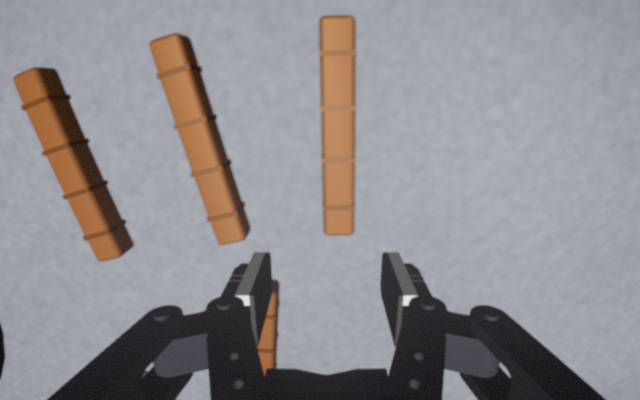

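The wrist view agrees with the top view to within 1–2 mm. The stick end is at (338,220), between the pads. Descending.

Request:
{"api": "apply_moves", "payload": {"xyz": [[20,1,0],[20,0,0],[20,0,0],[10,0,0],[10,0,0],[0,0,0]], "turn": [0,0,0,0,0,0]}}

```text
t: 2.25
tool_pos: [0.5013, 0.2706, 0.0196]
eef_rot: [[-0.001, 0.093, 0.996], [-0.0, 0.996, -0.093], [-1.0, -0.0, -0.001]]
wrist_force: [0.1, 0.7, 0.1]
gripper_width: 0.0499
```

Request:
{"api": "apply_moves", "payload": {"xyz": [[0,0,0],[0,0,0],[0,0,0],[0,0,0],[0,0,0],[0,0,0]], "turn": [0,0,0,0,0,0], "hand": 0, "squeeze": 20}}

```text
t: 2.85
tool_pos: [0.5028, 0.2704, 0.0212]
eef_rot: [[0.001, 0.094, 0.996], [0.001, 0.996, -0.094], [-1.0, 0.001, 0.001]]
wrist_force: [-1.2, -0.3, 6.6]
gripper_width: 0.0192
```

Request:
{"api": "apply_moves", "payload": {"xyz": [[-20,0,0],[-30,0,0],[-30,0,0],[-30,0,0],[-30,0,0],[-20,0,0],[0,0,0],[0,0,0]], "turn": [0,0,0,0,0,0,0,0]}}

```text
t: 3.65
tool_pos: [0.5019, 0.2699, 0.18]
eef_rot: [[0.0, 0.094, 0.996], [0.0, 0.996, -0.094], [-1.0, 0.0, 0.0]]
wrist_force: [0.2, 0.4, -1.7]
gripper_width: 0.0193
```

```bash
python3 - <<'E'
from h import *
snap('wrist','w2');s=snap('scene','s2')
cv2.imwrite('pics/s2c.png',cv2.resize(s['img'][100:320,320:560,::-1],None,fx=2.5,fy=2.5))
E
```

```text
(no output)
```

View pics/s2c.png

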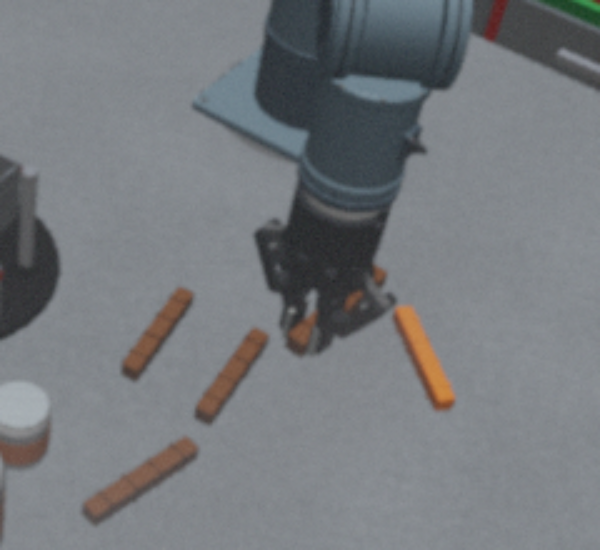

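View pics/w2.png

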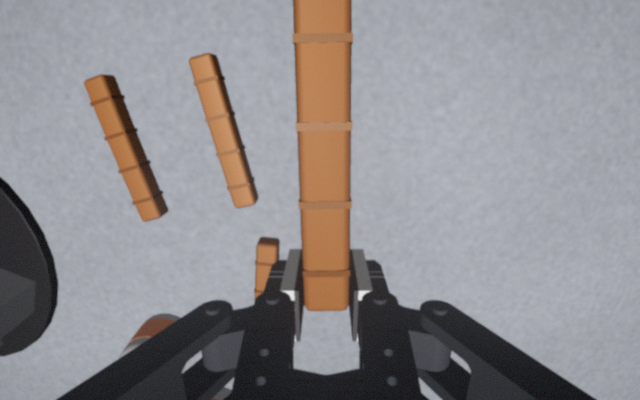

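The stick is held horizontally and hasn't swung. I'll test low down whether a looser hold lets it swing.

Request:
{"api": "apply_moves", "payload": {"xyz": [[40,0,0],[40,0,0],[25,0,0],[0,0,0]], "turn": [0,0,0,0]}}

```text
t: 4.15
tool_pos: [0.4987, 0.2681, 0.0707]
eef_rot: [[-0.008, 0.093, 0.996], [-0.005, 0.996, -0.093], [-1.0, -0.006, -0.007]]
wrist_force: [-0.7, 0.1, -0.8]
gripper_width: 0.0193
```

Request:
{"api": "apply_moves", "payload": {"xyz": [[0,0,0],[0,0,0],[0,0,0]], "turn": [0,0,0], "hand": 19.2}}

```text
t: 4.45
tool_pos: [0.5031, 0.2706, 0.0768]
eef_rot: [[0.002, 0.094, 0.996], [0.001, 0.996, -0.094], [-1.0, 0.002, 0.002]]
wrist_force: [0.1, 0.2, 0.3]
gripper_width: 0.0194
```

```bash
python3 - <<'E'
from h import *
snap('wrist','w3')
E
```

```text
(no output)
```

View pics/w3.png

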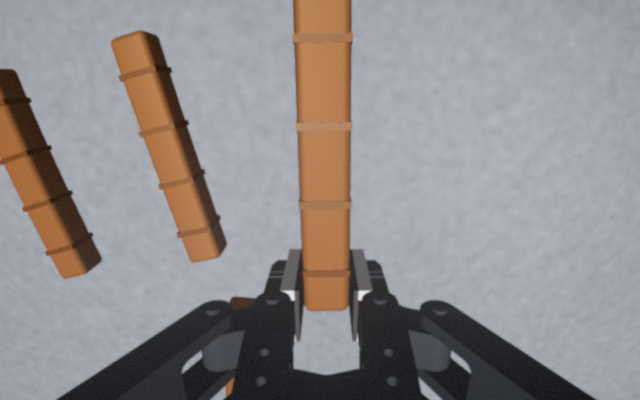

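Request:
{"api": "apply_moves", "payload": {"xyz": [[0,0,0],[0,0,0],[0,0,0]], "turn": [0,0,0], "hand": 19.5}}

```text
t: 4.8
tool_pos: [0.5022, 0.2702, 0.0755]
eef_rot: [[0.0, 0.094, 0.996], [0.0, 0.996, -0.094], [-1.0, 0.0, 0.0]]
wrist_force: [-0.4, 0.7, -0.5]
gripper_width: 0.0195
```

```bash
python3 - <<'E'
from h import *
snap('wrist','w4')
E
```

```text
(no output)
```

View pics/w4.png

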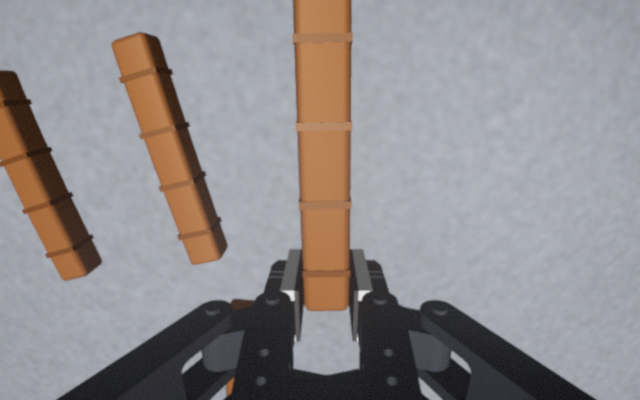

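Request:
{"api": "apply_moves", "payload": {"xyz": [[0,0,0],[0,0,0]], "turn": [0,0], "hand": 19.8}}

```text
t: 5.05
tool_pos: [0.5021, 0.2701, 0.0753]
eef_rot: [[-0.0, 0.094, 0.996], [-0.0, 0.996, -0.094], [-1.0, -0.0, -0.0]]
wrist_force: [-0.2, 0.9, -0.5]
gripper_width: 0.0197
```

```bash
python3 - <<'E'
from h import *
snap('wrist','w5')
E
```

```text
(no output)
```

View pics/w5.png

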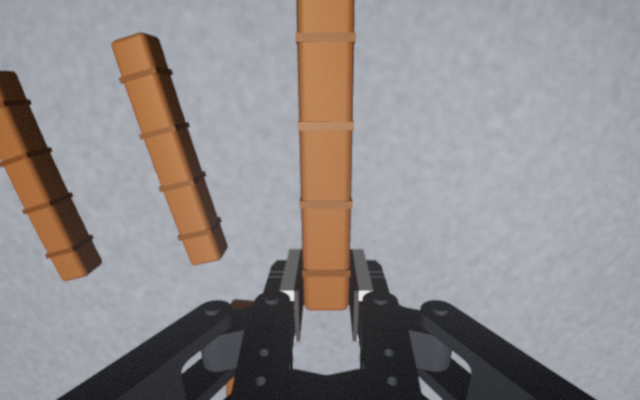

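Request:
{"api": "apply_moves", "payload": {"xyz": [[0,0,0],[0,0,0]], "turn": [0,0], "hand": 20}}

```text
t: 5.3
tool_pos: [0.5022, 0.2701, 0.0753]
eef_rot: [[0.0, 0.094, 0.996], [0.0, 0.996, -0.094], [-1.0, 0.0, 0.0]]
wrist_force: [-0.2, 0.4, 0.3]
gripper_width: 0.0201
```

```bash
python3 - <<'E'
from h import *
snap('wrist','w6')
E
```

```text
(no output)
```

View pics/w6.png

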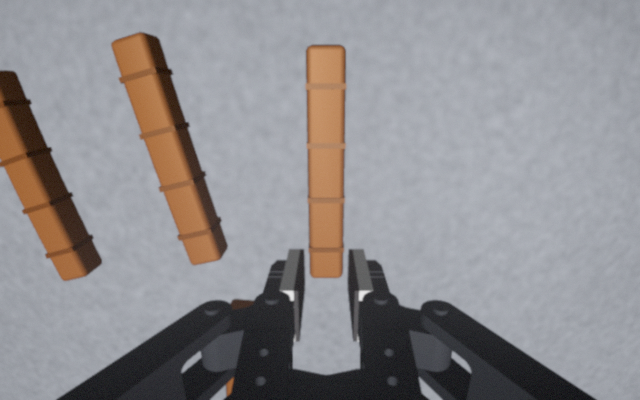

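It fell flat and stayed aligned (end at (326,275)). So 19.8 mm holds and 20.0 mm drops. I'll regrip and try 19.9 mm.

Request:
{"api": "apply_moves", "payload": {"xyz": [[15,0,0],[20,0,0],[10,0,0],[9,0,0],[0,0,0]], "turn": [0,0,0,0,0], "hand": 35}}

```text
t: 5.85
tool_pos: [0.5013, 0.2696, 0.0199]
eef_rot: [[-0.002, 0.094, 0.996], [-0.001, 0.996, -0.094], [-1.0, -0.001, -0.002]]
wrist_force: [1.2, 0.3, -0.4]
gripper_width: 0.0352
```

Request:
{"api": "apply_moves", "payload": {"xyz": [[0,0,0],[0,0,0],[0,0,0],[-20,0,0],[-15,0,0],[0,0,0]], "turn": [0,0,0,0,0,0], "hand": 19.6}}

```text
t: 6.45
tool_pos: [0.5039, 0.2711, 0.0588]
eef_rot: [[0.004, 0.094, 0.996], [0.002, 0.996, -0.094], [-1.0, 0.003, 0.004]]
wrist_force: [0.7, -0.1, -0.1]
gripper_width: 0.0194
```

Request:
{"api": "apply_moves", "payload": {"xyz": [[0,0,0],[0,0,0]], "turn": [0,0], "hand": 19.9}}

```text
t: 6.65
tool_pos: [0.5018, 0.2699, 0.0558]
eef_rot: [[-0.001, 0.094, 0.996], [-0.0, 0.996, -0.094], [-1.0, -0.0, -0.001]]
wrist_force: [0.1, 0.5, -0.8]
gripper_width: 0.0198
```

```bash
python3 - <<'E'
from h import *
snap('wrist','w7')
E
```

```text
(no output)
```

View pics/w7.png

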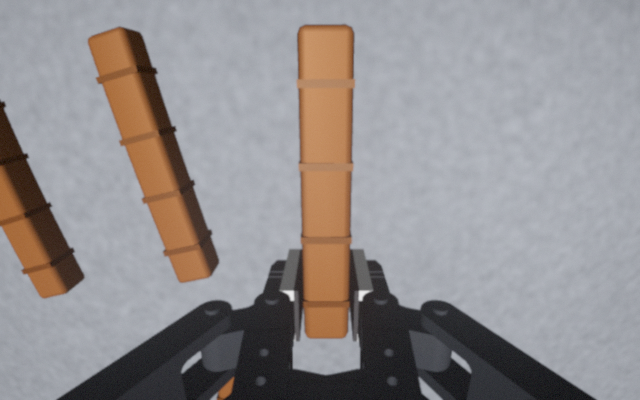

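Request:
{"api": "apply_moves", "payload": {"xyz": [[0,0,0],[0,0,0],[0,0,0]], "turn": [0,0,0], "hand": 19.9}}

```text
t: 7.0
tool_pos: [0.502, 0.27, 0.056]
eef_rot: [[-0.0, 0.094, 0.996], [-0.0, 0.996, -0.094], [-1.0, -0.0, -0.0]]
wrist_force: [0.0, 0.3, 0.2]
gripper_width: 0.02
```

```bash
python3 - <<'E'
from h import *
snap('wrist','w8');s=snap('scene','s8')
cv2.imwrite('pics/s8c.png',cv2.resize(s['img'][170:320,360:540,::-1],None,fx=4,fy=4))
E
```

```text
(no output)
```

View pics/w8.png

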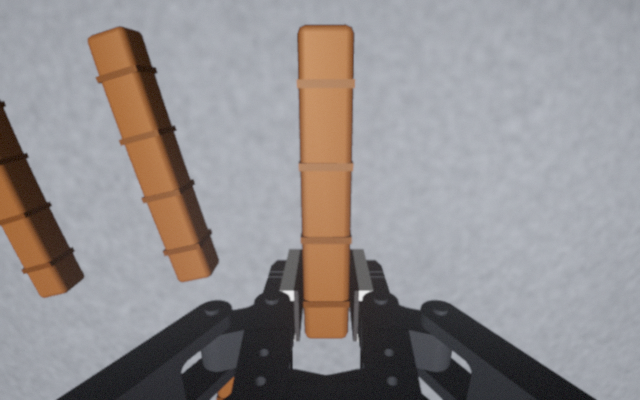

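View pics/s8c.png

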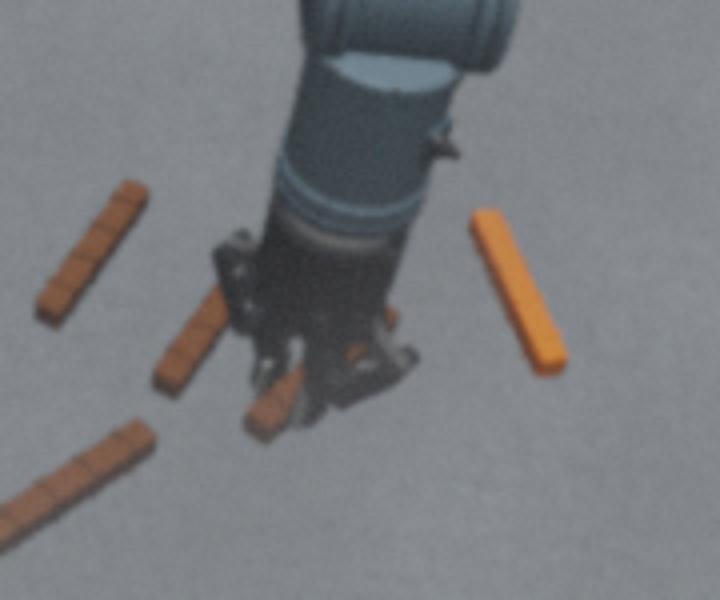

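Not pivoting under gravity alone. An upward jerk with this light hold is a cheap next test.

Request:
{"api": "apply_moves", "payload": {"xyz": [[-50,0,0],[0,0,0],[0,0,0]], "turn": [0,0,0], "hand": 19.9}}

```text
t: 7.4
tool_pos: [0.5029, 0.2705, 0.1073]
eef_rot: [[0.002, 0.094, 0.996], [0.001, 0.996, -0.094], [-1.0, 0.001, 0.002]]
wrist_force: [-1.0, 0.3, -1.3]
gripper_width: 0.0196
```

```bash
python3 - <<'E'
from h import *
snap('wrist','w9')
E
```

```text
(no output)
```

View pics/w9.png

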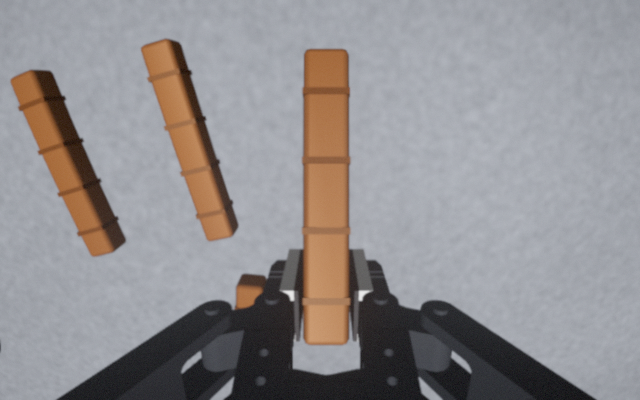

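It pivoted: the far end is now narrower, at (326,50). More jerks.

Request:
{"api": "apply_moves", "payload": {"xyz": [[-50,0,0],[0,0,0],[0,0,0]], "turn": [0,0,0], "hand": 19.9}}

```text
t: 7.75
tool_pos: [0.5021, 0.2701, 0.1563]
eef_rot: [[0.0, 0.094, 0.996], [0.0, 0.996, -0.094], [-1.0, 0.0, 0.0]]
wrist_force: [-0.1, -0.5, -1.0]
gripper_width: 0.0198
```

```bash
python3 - <<'E'
from h import *
snap('wrist','w10');s=snap('scene','s10')
cv2.imwrite('pics/s10c.png',cv2.resize(s['img'][150:320,360:540,::-1],None,fx=3,fy=3))
E
```

```text
(no output)
```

View pics/w10.png

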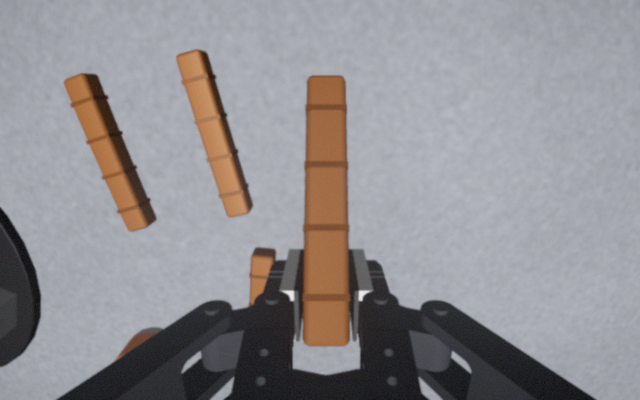

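View pics/s10c.png

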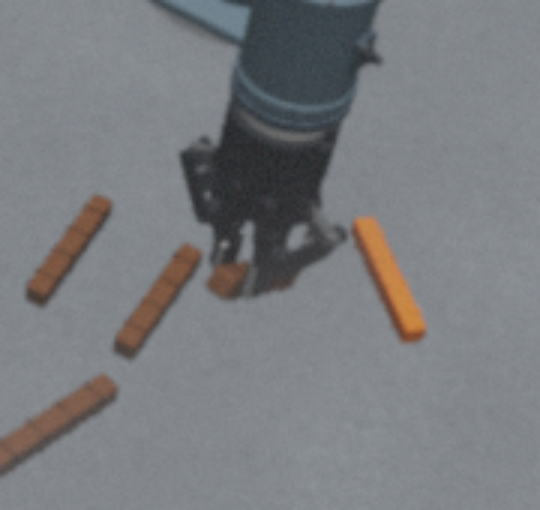

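Request:
{"api": "apply_moves", "payload": {"xyz": [[-50,0,0],[0,0,0],[0,0,0],[-50,0,0],[0,0,0],[0,0,0]], "turn": [0,0,0,0,0,0], "hand": 19.9}}

```text
t: 8.45
tool_pos: [0.5019, 0.27, 0.2556]
eef_rot: [[-0.0, 0.094, 0.996], [-0.0, 0.996, -0.094], [-1.0, -0.0, -0.0]]
wrist_force: [-0.6, -0.4, -1.8]
gripper_width: 0.0197
```

```bash
python3 - <<'E'
from h import *
snap('wrist','w11')
E
```

```text
(no output)
```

View pics/w11.png

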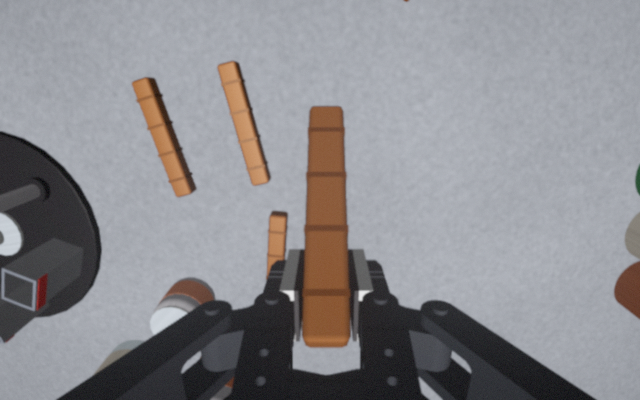

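Request:
{"api": "apply_moves", "payload": {"xyz": [[40,0,0],[-50,0,0],[0,0,0],[25,0,0],[25,0,0],[-50,0,0],[0,0,0],[25,0,0],[25,0,0],[-50,0,0],[0,0,0],[0,0,0]], "turn": [0,0,0,0,0,0,0,0,0,0,0,0], "hand": 19.9}}

```text
t: 9.7
tool_pos: [0.5022, 0.2701, 0.266]
eef_rot: [[0.0, 0.094, 0.996], [0.0, 0.996, -0.094], [-1.0, 0.0, 0.0]]
wrist_force: [0.5, -0.5, -1.1]
gripper_width: 0.0198
```

```bash
python3 - <<'E'
from h import *
snap('wrist','w12')
E
```

```text
(no output)
```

View pics/w12.png

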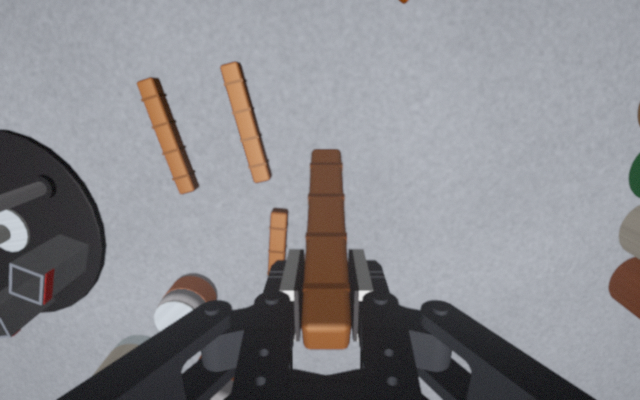

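Request:
{"api": "apply_moves", "payload": {"xyz": [[25,0,0],[25,0,0],[-50,0,0],[0,0,0],[25,0,0],[25,0,0],[-50,0,0],[0,0,0],[25,0,0],[25,0,0],[-50,0,0],[0,0,0],[25,0,0],[25,0,0],[-50,0,0],[0,0,0]], "turn": [0,0,0,0,0,0,0,0,0,0,0,0,0,0,0,0], "hand": 19.9}}

```text
t: 11.35
tool_pos: [0.5042, 0.2713, 0.2698]
eef_rot: [[0.005, 0.094, 0.996], [0.003, 0.996, -0.094], [-1.0, 0.004, 0.005]]
wrist_force: [0.7, 0.2, 1.6]
gripper_width: 0.0202
```

```bash
python3 - <<'E'
from h import *
snap('wrist','w13')
E
```

```text
(no output)
```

View pics/w13.png

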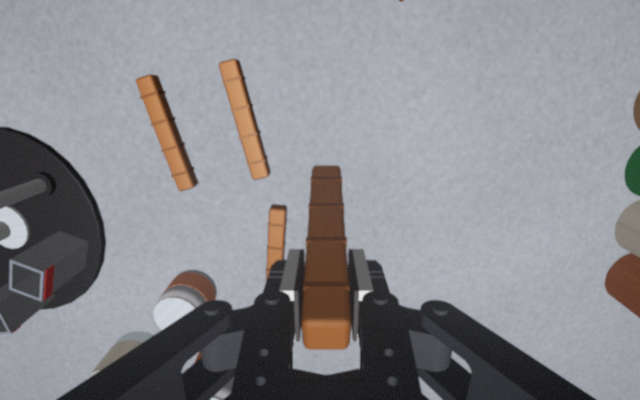

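```bash
cat > tilt.py <<'E'
from h import *
from scipy.optimize import least_squares
def tilt(c,pos,R,uA,uAb,uB,L=130,W=20,g=None):
    # 2D in tool frame: X along fingers(down), Zt ; stick dir d=(sin t down, -cos t in z)
    def res(q):
        ax,az,t=q
        d=np.array([np.sin(t),0,-np.cos(t)]); n=np.array([np.cos(t),0,np.sin(t)]) # n: from top face to the bottom
        A=np.array([ax,0,az]);P=np.array([A,A+W*n,A+L*d])/1000
        uv=proj(c,P@R.T+pos); return uv[:,1]-np.array([uA,uAb,uB])
    s=least_squares(res,g if g is not None else[0,20,0.6]); ax,az,t=s.x
    d=np.array([np.sin(t),-np.cos(t)]);n=np.array([np.cos(t),np.sin(t)])
    A=np.array([ax,az])+W/2*n
    print('tilt from vertical deg',90-np.degrees(t),'end A centre (x,z)',A.round(1),'end B centre',(A+L*d).round(1),'cost',round(s.cost,2))
    return t
E
python3 - <<'E'
from tilt import *
o=r.get_obs();c=load('w13')
tilt(c,o['tool_pos'],o['eef_rot'],318,347,167)
E
```

```text
tilt from vertical deg 15.423671137594482 end A centre (x,z) [-7.8 20. ] end B centre [117.5 -14.6] cost 0.0
```

Tilt is only about 15° from vertical now. I'll tighten a little and carry it above cup1, the cup at (345,239) in the top view.

Request:
{"api": "apply_moves", "payload": {"xyz": [[0,0,0],[0,0,0],[-20,0,0],[-20,0,0],[0,0,0]], "turn": [0,0,-0.06,-0.06,-0.067], "hand": 19.4}}

```text
t: 11.9
tool_pos: [0.503, 0.2706, 0.3082]
eef_rot: [[0.003, -0.096, 0.995], [0.002, 0.995, 0.096], [-1.0, 0.001, 0.003]]
wrist_force: [1.1, 0.4, 0.3]
gripper_width: 0.0197
```

```bash
python3 - <<'E'
from h import *
go((469.3,-127.7,310),95.3)
E
```

```text
at [503.  270.6 308.2] yaw 95.5 j7 1.07 | turn 0.003 | shift [-1.8, -393.5, -70.3] w 19.7 F [1.1 0.4 0.3] t 11.9
```

Request:
{"api": "apply_moves", "payload": {"xyz": [[0,-15,-3],[0,-30,-5],[0,-30,-5],[0,-30,-5],[0,-30,-5],[0,-30,-5],[0,-30,-5],[0,-30,-5],[0,-30,-5],[0,-30,-6],[0,-30,-6],[0,-30,-5],[0,-25,-5],[0,-15,-3],[0,-8,-2],[0,0,0]], "turn": [0,0,0,0,0,0,0,0,0,0,0,0,0,0,0,0]}}

```text
t: 13.5
tool_pos: [0.4679, -0.129, 0.3057]
eef_rot: [[-0.001, -0.09, 0.996], [-0.0, 0.996, 0.09], [-1.0, 0.0, -0.001]]
wrist_force: [-0.3, 0.0, -0.6]
gripper_width: 0.0199
```

```bash
python3 - <<'E'
from h import *
go((469.3,-127.7,240),95.3)
snap('wrist','w14')
t=snap('top','t14')
cv2.imwrite('pics/t14c.png',cv2.resize(t['img'][140:280,280:410,::-1],None,fx=4,fy=4))
E
```

```text
at [ 467.9 -129.   305.7] yaw 95.1 j7 1.87 | turn -0.003 | shift [65.7, 1.2, 1.6] w 19.9 F [-0.3  0.  -0.6] t 13.5
```

View pics/w14.png

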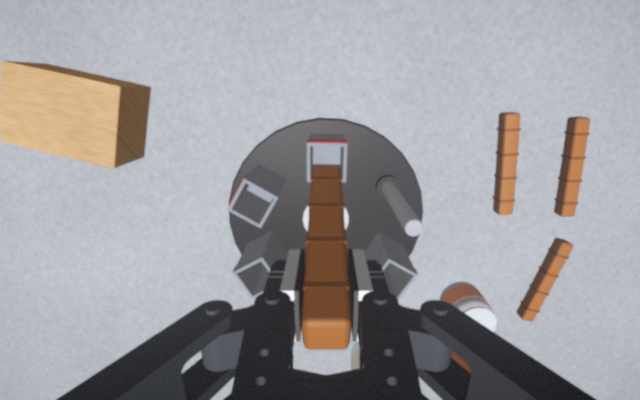

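```bash
python3 - <<'E'
from tilt import *
np.set_printoptions(precision=4,suppress=True)
c=load('w14');o=r.get_obs()
print(plane(c,[(307,141),(347,141),(345,180),(309,180),(326.5,159),(254,203)],0.105))
tilt(c,o['tool_pos'],o['eef_rot'],317,347,166)
P,e=tri(c,(413,228),load('top0'),(315.8,224.5));print(P,e)
E
```

```text
[[ 0.4375 -0.1494  0.105 ]
 [ 0.4341 -0.1118  0.105 ]
 [ 0.472  -0.1097  0.105 ]
 [ 0.4752 -0.1446  0.105 ]
 [ 0.453  -0.1295  0.105 ]
 [ 0.5037 -0.1976  0.105 ]]
tilt from vertical deg 15.066697026294264 end A centre (x,z) [-8.3 16.2] end B centre [117.2 -17.6] cost 0.0
[ 0.4911 -0.0535  0.168 ] 0.002097615280323557
```

View pics/t14c.png

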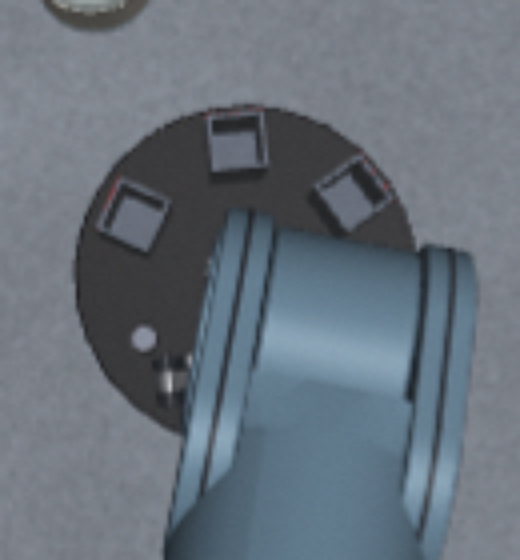

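Wrist view: cup1's rim is centred at (327,159), a 38 mm square at z 0.105, which matches the other views. Inserting.

Request:
{"api": "apply_moves", "payload": {"xyz": [[0,1,3],[15,0,0],[20,0,0],[20,0,0],[20,0,0],[15,0,0],[10,0,0],[0,0,0]], "turn": [0,0,0,0,0,0,0,0]}}

```text
t: 14.4
tool_pos: [0.4714, -0.1256, 0.2052]
eef_rot: [[-0.002, -0.094, 0.996], [0.001, 0.996, 0.094], [-1.0, 0.001, -0.002]]
wrist_force: [0.1, -0.2, -0.7]
gripper_width: 0.0199
```

```bash
python3 - <<'E'
from tilt import *
c=snap('wrist','w15'); s=snap('scene','s15')
cv2.imwrite('pics/s15c.png',cv2.resize(s['img'][100:250,230:360,::-1],None,fx=4,fy=4))
go((454.7,-129,200),95.3)
E
```

```text
at [ 472.4 -126.2  206.7] yaw 95.4 j7 1.9 | turn 0.001 | shift [6.7, -1.2, -17.9] w 19.7 F [ 0.3 -0.4 -0.6] t 14.5
```

View pics/w15.png

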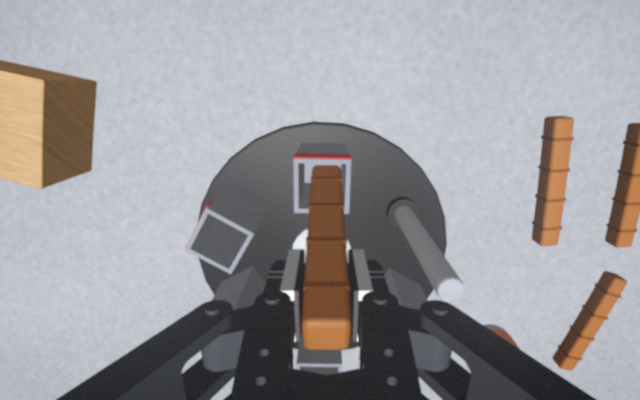

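View pics/s15c.png

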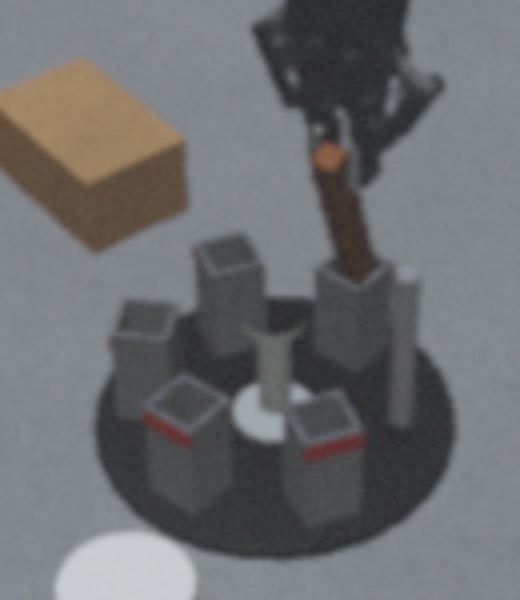

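The tip is inside cup1 (scene crop (355,265)). I'll straighten it while lowering, then release.

Request:
{"api": "apply_moves", "payload": {"xyz": [[5,0,-4],[8,0,-4],[10,0,-4],[10,0,-3],[8,0,-2],[0,0,0],[0,0,0]], "turn": [0,0,0,0,0,0,0]}}

```text
t: 15.2
tool_pos: [0.4543, -0.128, 0.1648]
eef_rot: [[-0.002, -0.093, 0.996], [0.0, 0.996, 0.093], [-1.0, 0.0, -0.002]]
wrist_force: [0.1, 0.7, -0.4]
gripper_width: 0.0196
```

Request:
{"api": "apply_moves", "payload": {"xyz": [[0,0,0],[0,0,0],[0,0,0]], "turn": [0,0,0], "hand": 32}}

```text
t: 15.5
tool_pos: [0.4551, -0.1281, 0.1655]
eef_rot: [[0.0, -0.093, 0.996], [-0.0, 0.996, 0.093], [-1.0, -0.0, 0.0]]
wrist_force: [-0.0, 0.9, 0.4]
gripper_width: 0.0318
```

```bash
python3 - <<'E'
from tilt import *
c=snap('wrist','w16'); s=snap('scene','s16')
cv2.imwrite('pics/s16c.png',cv2.resize(s['img'][100:250,230:360,::-1],None,fx=4,fy=4))
go((454.7,-129,200),95.3)
E
```

```text
at [ 455.1 -128.   165.5] yaw 95.3 j7 1.92 | turn 0.001 | shift [-34.5, -0.9, -0.4] w 31.9 F [-0.3 -0.1 -0.3] t 15.6
```

View pics/w16.png

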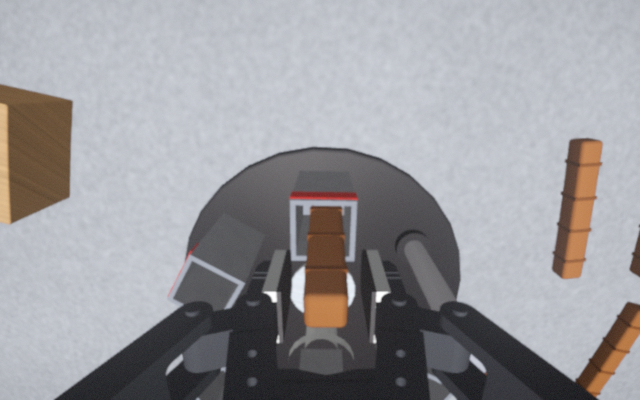

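View pics/s16c.png

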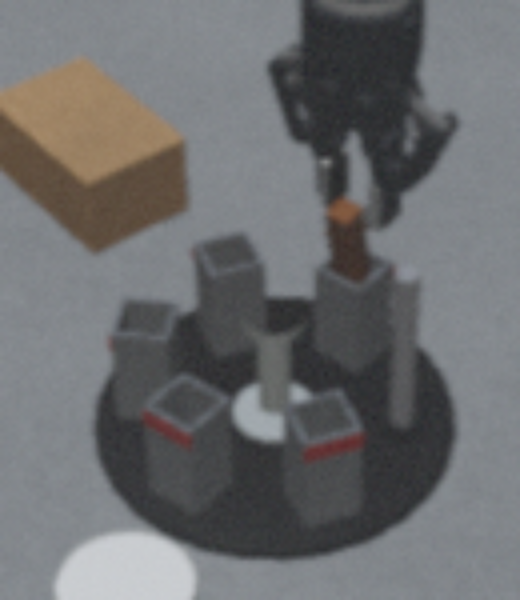

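Stick one is in cup1. Next, lift and re-measure the rest.

Request:
{"api": "apply_moves", "payload": {"xyz": [[-20,0,0],[-35,0,0],[-40,0,0],[-30,0,0],[0,0,0]], "turn": [0,0,0,0,0]}}

```text
t: 16.1
tool_pos: [0.4574, -0.1287, 0.2945]
eef_rot: [[0.008, -0.093, 0.996], [-0.001, 0.996, 0.093], [-1.0, -0.002, 0.008]]
wrist_force: [0.5, -0.2, -0.7]
gripper_width: 0.0321
```

```bash
python3 - <<'E'
from sticks import *
np.set_printoptions(precision=2,suppress=True)
c=snap('top','t17')
for s in sticks(c): print(*s)
go((500,196.5,80),97.9)
E
```

```text
[232. 242.] [450.12 190.02] 128.60093688964844 19.843917846679688 0.1374759957044971
[264. 240.] [454.94  99.75] 129.06544494628906 20.100425720214844 0.1700455819864335
[228. 185.] [615.1  200.24] 128.87289428710938 20.07175636291504 -0.19141789914275265
at [ 456.2 -128.3  292.2] yaw 95.3 j7 1.88 | turn -0.045 | shift [212.2, 315.7, 88.1] w 31.7 F [-0.2  0.7 -0.1] t 16.1
```

Request:
{"api": "apply_moves", "payload": {"xyz": [[0,15,5],[0,32,9],[0,32,9],[0,32,9],[15,32,9],[20,32,9],[25,32,9],[25,32,9],[25,32,9],[25,32,9],[25,12,3],[25,0,0],[17,0,0],[0,0,0]], "turn": [-0.045,0,0,0,0,0,0,0,0,0,0,0,0,0], "hand": 45}}

```text
t: 17.55
tool_pos: [0.4968, 0.1963, 0.0847]
eef_rot: [[-0.007, -0.141, 0.99], [-0.002, 0.99, 0.141], [-1.0, -0.001, -0.008]]
wrist_force: [0.2, -0.0, -0.5]
gripper_width: 0.0453
```

```bash
python3 - <<'E'
from h import *
c=snap('wrist','w18')
go((501.3,196.9,22),97.9)
E
```

```text
at [498.1 196.4  86.3] yaw 98.0 j7 1.24 | turn 0.003 | shift [64.3, 0.0, 3.2] w 44.8 F [ 0.2 -0.  -0.7] t 17.6
```

View pics/w18.png

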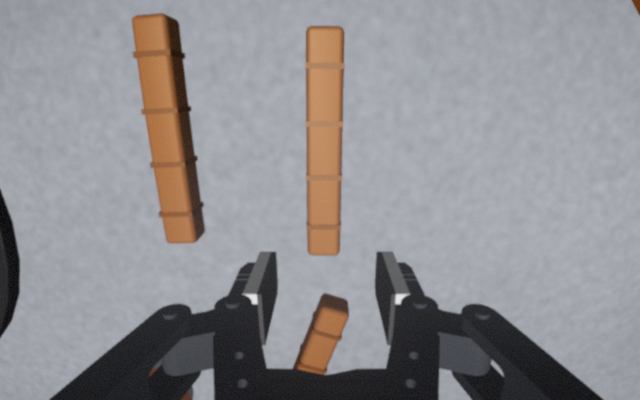

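Stick centred between the pads at (325,140). Descend and grip.

Request:
{"api": "apply_moves", "payload": {"xyz": [[20,0,3],[20,0,0],[14,0,0],[10,0,0],[0,0,0]], "turn": [0,0,0,0,0]}}

```text
t: 18.1
tool_pos: [0.5026, 0.1964, 0.0235]
eef_rot: [[-0.002, -0.138, 0.99], [-0.001, 0.99, 0.138], [-1.0, -0.0, -0.002]]
wrist_force: [-0.5, -0.4, 0.4]
gripper_width: 0.045
```

Request:
{"api": "apply_moves", "payload": {"xyz": [[0,0,0],[0,0,0],[0,0,0],[0,0,0],[-20,0,0],[-20,0,0],[-20,0,0],[-20,0,0],[0,0,0]], "turn": [0,0,0,0,0,0,0,0,0], "hand": 19.5}}

```text
t: 19.0
tool_pos: [0.5051, 0.1972, 0.1068]
eef_rot: [[0.004, -0.138, 0.99], [0.002, 0.99, 0.138], [-1.0, 0.001, 0.005]]
wrist_force: [1.2, 0.6, -0.4]
gripper_width: 0.0196
```

Request:
{"api": "apply_moves", "payload": {"xyz": [[0,0,0],[0,0,0],[-50,0,0],[0,0,0],[-50,0,0],[0,0,0],[0,0,0]], "turn": [0,0,0,0,0,0,0], "hand": 19.9}}

```text
t: 19.7
tool_pos: [0.5038, 0.1966, 0.2044]
eef_rot: [[0.001, -0.138, 0.99], [0.001, 0.99, 0.138], [-1.0, 0.0, 0.001]]
wrist_force: [-0.1, -0.6, -0.2]
gripper_width: 0.0196
```

```bash
python3 - <<'E'
from h import *
c=snap('wrist','w19')
E
```

```text
(no output)
```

View pics/w19.png

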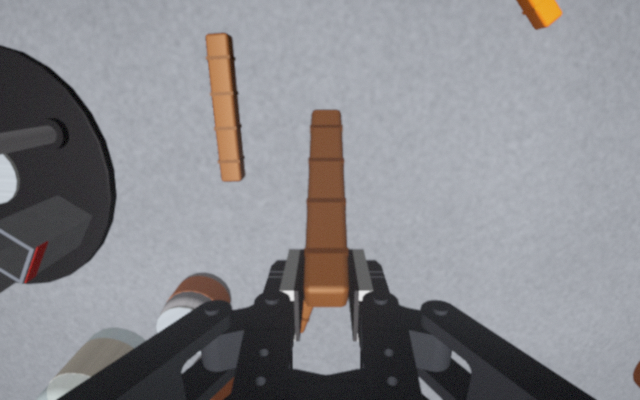

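Tilting well. More jerks.

Request:
{"api": "apply_moves", "payload": {"xyz": [[-50,0,0],[0,0,0],[25,0,0],[25,0,0],[-50,0,0],[0,0,0],[25,0,0],[25,0,0],[-50,0,0],[0,0,0],[0,0,0]], "turn": [0,0,0,0,0,0,0,0,0,0,0], "hand": 19.9}}

```text
t: 20.85
tool_pos: [0.5036, 0.1966, 0.254]
eef_rot: [[0.0, -0.138, 0.99], [0.0, 0.99, 0.138], [-1.0, 0.0, 0.0]]
wrist_force: [0.4, 0.2, -1.4]
gripper_width: 0.0201
```

```bash
python3 - <<'E'
from h import *
c=snap('wrist','w20')
E
```

```text
(no output)
```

View pics/w20.png

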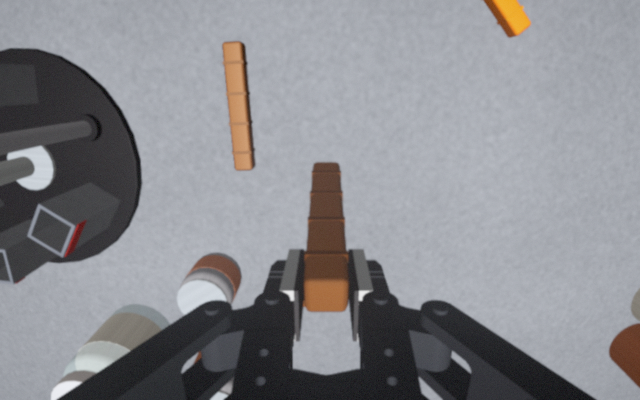

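Request:
{"api": "apply_moves", "payload": {"xyz": [[0,0,0],[0,0,0],[-20,0,0],[-20,0,0],[-10,0,0],[0,0,0]], "turn": [0,0,0,0.03,0.015,0], "hand": 19.4}}

```text
t: 21.5
tool_pos: [0.504, 0.1968, 0.3053]
eef_rot: [[0.002, -0.093, 0.996], [0.001, 0.996, 0.093], [-1.0, 0.001, 0.002]]
wrist_force: [0.4, -0.4, -0.4]
gripper_width: 0.0198
```

```bash
python3 - <<'E'
from tilt import *
c=snap('wrist','w21'); o=r.get_obs()
i=c['img']; g=cv2.cvtColor(i[:,:,:],cv2.COLOR_RGB2GRAY)
print([(y,g[y,318:334].mean().round()) for y in range(150,172,2)],[(y,g[y,318:334].mean().round()) for y in range(276,320,2)])
tilt(c,o['tool_pos'],o['eef_rot'],284,311,162)
go((623.6+18,-113.7+1.6,308),95.3)
E
```

```text
[(150, np.float64(178.0)), (152, np.float64(177.0)), (154, np.float64(177.0)), (156, np.float64(177.0)), (158, np.float64(174.0)), (160, np.float64(173.0)), (162, np.float64(124.0)), (164, np.float64(76.0)), (166, np.float64(76.0)), (168, np.float64(75.0)), (170, np.float64(72.0))] [(276, np.float64(70.0)), (278, np.float64(80.0)), (280, np.float64(102.0)), (282, np.float64(121.0)), (284, np.float64(126.0)), (286, np.float64(127.0)), (288, np.float64(127.0)), (290, np.float64(127.0)), (292, np.float64(127.0)), (294, np.float64(126.0)), (296, np.float64(126.0)), (298, np.float64(126.0)), (300, np.float64(125.0)), (302, np.float64(125.0)), (304, np.float64(125.0)), (306, np.float64(124.0)), (308, np.float64(124.0)), (310, np.float64(122.0)), (312, np.float64(161.0)), (314, np.float64(176.0)), (316, np.float64(176.0)), (318, np.float64(176.0))]
tilt from vertical deg 15.239706001503436 end A centre (x,z) [21.5 21.9] end B centre [146.9 -12.3] cost 0.0
at [503.4 196.5 304.2] yaw 95.4 j7 1.21 | turn 0.001 | shift [-3.8, -320.1, 109.1] w 19.6 F [-0.3  0.  -1.7] t 21.6
```

```bash
python3 - <<'E'
from tilt import *
c=load('w21'); o=r.get_obs()
for a in (279.5,281,283):
  for b in (310.5,311.5): tilt(c,o['tool_pos'],o['eef_rot'],a,b,162)
E
```

```text
tilt from vertical deg 12.212268993701656 end A centre (x,z) [11.2 13.7] end B centre [138.3 -13.8] cost 0.0
tilt from vertical deg 11.639692270103296 end A centre (x,z) [ 8.  11.9] end B centre [135.3 -14.4] cost 0.0
tilt from vertical deg 13.27573076135215 end A centre (x,z) [15.1 16.6] end B centre [141.6 -13.2] cost 0.0
tilt from vertical deg 12.662054563622533 end A centre (x,z) [11.7 14.7] end B centre [138.6 -13.8] cost 0.0
tilt from vertical deg 14.792869047843752 end A centre (x,z) [20.5 20.8] end B centre [146.2 -12.4] cost 0.0
tilt from vertical deg 14.118951302591427 end A centre (x,z) [17.  18.7] end B centre [143. -13.] cost 0.0
```

Request:
{"api": "apply_moves", "payload": {"xyz": [[0,0,0],[0,0,0],[-12,-12,4],[-10,-25,8],[0,-30,10],[0,-30,10],[0,-30,10],[0,-30,10],[0,-30,10],[0,-30,10],[0,-30,10],[0,-30,10],[0,-25,8],[0,-15,4],[0,-3,1],[0,0,0]], "turn": [0,0,0,0,0,0,0,0,0,0,0,0,0,0,0,0], "hand": 17}}

```text
t: 23.15
tool_pos: [0.6376, -0.1121, 0.3263]
eef_rot: [[-0.0, -0.093, 0.996], [0.001, 0.996, 0.093], [-1.0, 0.001, -0.0]]
wrist_force: [-0.6, -0.2, -1.5]
gripper_width: 0.0195
```

```bash
python3 - <<'E'
from tilt import *
c=snap('wrist','w22'); o=r.get_obs()
go((637.6,-112.4,240),95.3)
g=cv2.cvtColor(c['img'],cv2.COLOR_RGB2GRAY); print(g[150:330,326].tolist())
E
```

```text
at [ 637.6 -111.   326.3] yaw 95.4 j7 1.82 | turn 0.002 | shift [86.3, -1.4, -0.1] w 19.2 F [ 0.3  1.1 -0.2] t 23.2
[165, 164, 164, 164, 165, 164, 164, 163, 159, 143, 112, 85, 76, 76, 71, 72, 71, 72, 75, 71, 65, 69, 74, 75, 75, 74, 75, 71, 76, 69, 75, 73, 73, 75, 73, 75, 74, 71, 71, 72, 71, 67, 73, 77, 74, 74, 77, 76, 72, 73, 74, 73, 73, 75, 72, 73, 74, 72, 72, 75, 74, 73, 74, 74, 74, 76, 70, 62, 66, 74, 81, 77, 75, 72, 79, 74, 73, 75, 74, 77, 76, 74, 77, 72, 76, 73, 73, 71, 75, 74, 74, 74, 73, 76, 72, 73, 76, 77, 72, 72, 69, 65, 63, 63, 73, 77, 77, 75, 74, 72, 72, 73, 74, 73, 74, 72, 73, 74, 71, 71, 74, 72, 75, 73, 75, 75, 77, 78, 83, 95, 107, 116, 127, 129, 129, 131, 131, 129, 131, 129, 131, 132, 130, 130, 130, 128, 128, 130, 131, 126, 130, 128, 129, 128, 129, 127, 126, 127, 126, 124, 126, 140, 166, 179, 182, 182, 183, 184, 183, 182, 179, 179, 179, 178, 179, 179, 177, 181, 182, 183]
```

View pics/w22.png

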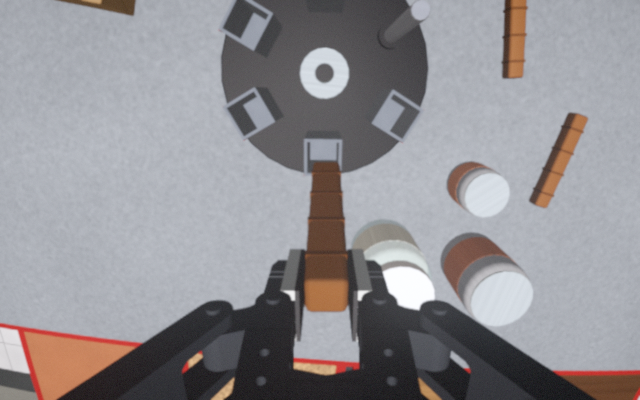

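```bash
python3 - <<'E'
from tilt import *
c=load('w22'); o=r.get_obs()
print(plane(c,[(304,138),(342,138),(343,174),(303,174)],0.105).round(4), plane(c,[(304,138),(342,138),(343,174),(303,174)],0.105).mean(0))
tilt(c,o['tool_pos'],o['eef_rot'],280,311.3,160)
E
```

```text
[[ 0.6078 -0.1366  0.105 ]
 [ 0.6043 -0.0987  0.105 ]
 [ 0.641  -0.0937  0.105 ]
 [ 0.6448 -0.1348  0.105 ]] [ 0.62447798 -0.11597693  0.105     ]
tilt from vertical deg 12.685732112842373 end A centre (x,z) [ 9.8 11.7] end B centre [136.6 -16.9] cost 0.0
```

Request:
{"api": "apply_moves", "payload": {"xyz": [[0,-2,4],[15,0,0],[20,0,0],[20,0,0],[20,0,0],[15,0,0],[12,0,0],[0,0,0]], "turn": [0,0,0,0,0,0,0,0]}}

```text
t: 24.0
tool_pos: [0.6408, -0.1134, 0.2222]
eef_rot: [[-0.003, -0.094, 0.996], [0.0, 0.996, 0.094], [-1.0, 0.001, -0.003]]
wrist_force: [0.5, 0.3, -0.4]
gripper_width: 0.0194
```

```bash
python3 - <<'E'
from tilt import *
c=snap('wrist','w23'); s=snap('scene','s23')
cv2.imwrite('pics/s23c.png',cv2.resize(s['img'][90:250,230:360,::-1],None,fx=4,fy=3.7))
go((624,-115,175),95.3)
E
```

```text
at [ 642.2 -113.9  224.6] yaw 95.4 j7 1.84 | turn 0.001 | shift [49.6, 0.6, -18.2] w 18.8 F [-0.8 -0.4 -0.1] t 24.1
```

View pics/w23.png

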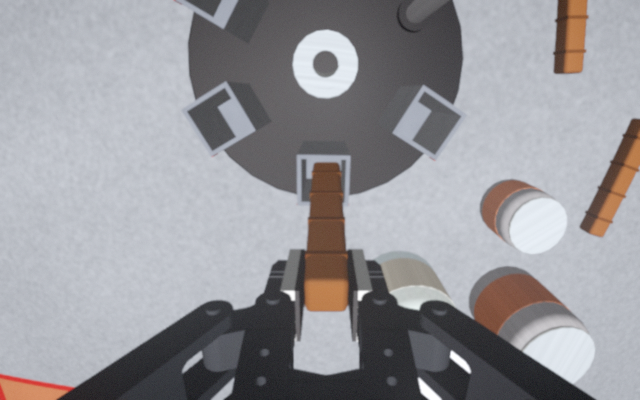

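View pics/s23c.png

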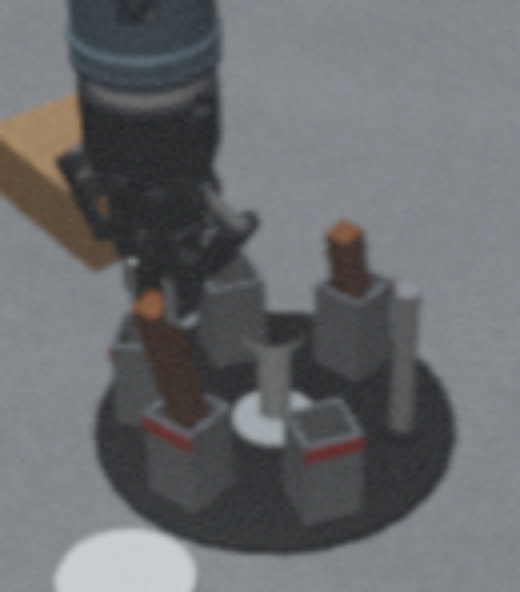

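The tip is inside cup4. Straighten and release.

Request:
{"api": "apply_moves", "payload": {"xyz": [[5,0,-3],[8,0,-3],[10,0,-4],[10,0,-3],[6,0,-2],[0,0,0],[0,0,0]], "turn": [0,0,0,0,0,0,0], "hand": 19.3}}

```text
t: 24.8
tool_pos: [0.6268, -0.1153, 0.1851]
eef_rot: [[-0.001, -0.093, 0.996], [0.0, 0.996, 0.093], [-1.0, 0.0, -0.001]]
wrist_force: [0.5, -0.7, -0.8]
gripper_width: 0.0193
```

Request:
{"api": "apply_moves", "payload": {"xyz": [[0,0,0],[0,0,0],[0,0,0]], "turn": [0,0,0], "hand": 32}}

```text
t: 25.1
tool_pos: [0.627, -0.1154, 0.1855]
eef_rot: [[0.0, -0.093, 0.996], [-0.0, 0.996, 0.093], [-1.0, -0.0, 0.0]]
wrist_force: [0.8, 0.1, 1.0]
gripper_width: 0.0317
```

Request:
{"api": "apply_moves", "payload": {"xyz": [[-15,0,0],[-35,0,0],[-40,0,0],[-20,0,0],[0,0,0]], "turn": [0,0,0,0,0]}}

```text
t: 25.6
tool_pos: [0.6291, -0.1159, 0.3006]
eef_rot: [[0.008, -0.093, 0.996], [-0.001, 0.996, 0.093], [-1.0, -0.002, 0.008]]
wrist_force: [0.7, -0.4, -0.2]
gripper_width: 0.032
```

```bash
python3 - <<'E'
from sticks import *
np.set_printoptions(precision=2,suppress=True)
c=snap('wrist','w24'); s=snap('scene','s24');t=snap('top','t24')
cv2.imwrite('pics/s24c.png',cv2.resize(s['img'][90:250,230:360,::-1],None,fx=4,fy=3.7))
for q in sticks(t): print(*q)
go((624,-115,175),95.3)
E
```

```text
[264. 240.] [455.21  99.77] 128.51751708984375 20.094919204711914 0.16846003574194124
[228. 185.] [615.1  200.24] 128.87289428710938 20.07175636291504 -0.19141789914275265
at [ 626.5 -115.2  295. ] yaw 95.3 j7 1.83 | turn 0.001 | shift [120.0, 0.5, -2.5] w 32.2 F [-0.2 -0.5  0.5] t 25.8
```

View pics/s24c.png

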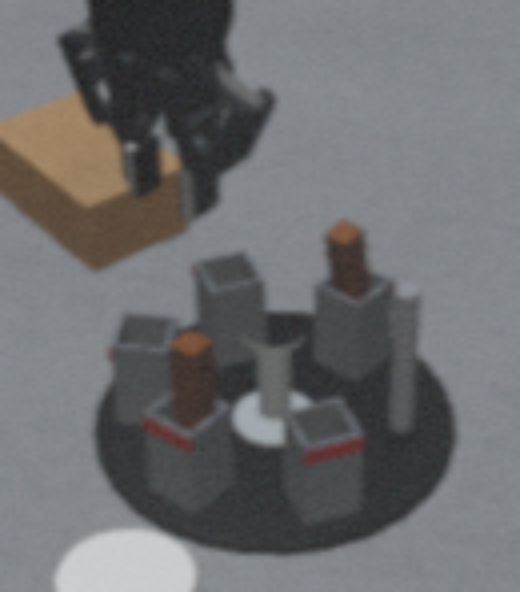

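Stick two is in cup4. Next is the stick at (264,240), for cup2.

```bash
python3 - <<'E'
from h import *
go((502.5,107.8,85),99.65)
E
```

```text
at [ 626.5 -115.2  295. ] yaw 95.3 j7 1.83 | turn -0.075 | shift [210.0, 240.7, -84.9] w 32.2 F [-0.2 -0.5  0.5] t 25.8
```

Request:
{"api": "apply_moves", "payload": {"xyz": [[0,0,0],[0,20,-7],[0,34,-12],[0,34,-12],[0,34,-12],[10,34,-12],[25,34,-12],[35,34,-12],[35,16.7,-5.9],[35,0,0],[35,0,0],[25,0,0],[10,0,0],[0,0,0]], "turn": [-0.075,0,0,0,0,0,0,0,0,0,0,0,0,0], "hand": 45}}

```text
t: 27.15
tool_pos: [0.5016, 0.1072, 0.084]
eef_rot: [[-0.004, -0.167, 0.986], [-0.001, 0.986, 0.167], [-1.0, -0.0, -0.004]]
wrist_force: [-1.1, 0.4, 0.5]
gripper_width: 0.0451
```

```bash
python3 - <<'E'
from h import *
c=snap('wrist','w25')
go((502.5,107.8,23),99.65)
E
```

```text
at [502.7 107.4  85.2] yaw 99.6 j7 1.46 | turn -0.0 | shift [62.2, 0.4, -0.1] w 45.4 F [0.7 0.3 0.2] t 27.2
```

View pics/w25.png

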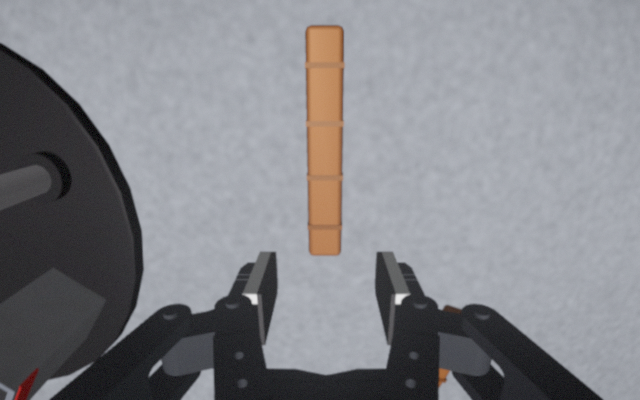

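Aligned (stick at (325,140)). Grip and jerk.

Request:
{"api": "apply_moves", "payload": {"xyz": [[20,0,0],[20,0,0],[14,0,0],[8,0,0],[0,0,0]], "turn": [0,0,0,0,0]}}

```text
t: 27.7
tool_pos: [0.5029, 0.1075, 0.0232]
eef_rot: [[-0.001, -0.167, 0.986], [-0.0, 0.986, 0.167], [-1.0, -0.0, -0.001]]
wrist_force: [-0.5, 0.6, -0.8]
gripper_width: 0.0448
```

Request:
{"api": "apply_moves", "payload": {"xyz": [[0,0,0],[0,0,0],[0,0,0],[0,0,0],[-20,0,0],[-20,0,0],[-20,0,0],[-20,0,0],[0,0,0]], "turn": [0,0,0,0,0,0,0,0,0], "hand": 19.5}}

```text
t: 28.6
tool_pos: [0.5048, 0.108, 0.1059]
eef_rot: [[0.005, -0.167, 0.986], [0.001, 0.986, 0.167], [-1.0, 0.001, 0.005]]
wrist_force: [0.8, -0.5, 0.2]
gripper_width: 0.0196
```

Request:
{"api": "apply_moves", "payload": {"xyz": [[0,0,0],[0,0,0],[-50,0,0],[0,0,0],[-50,0,0],[0,0,0],[-50,0,0],[0,0,0],[0,0,0]], "turn": [0,0,0,0,0,0,0,0,0], "hand": 19.9}}

```text
t: 29.5
tool_pos: [0.5035, 0.1077, 0.2535]
eef_rot: [[0.001, -0.167, 0.986], [0.0, 0.986, 0.167], [-1.0, 0.0, 0.001]]
wrist_force: [-0.3, -0.4, -0.7]
gripper_width: 0.0198
```

```bash
python3 - <<'E'
from h import *
c=snap('wrist','w26')
E
```

```text
(no output)
```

View pics/w26.png

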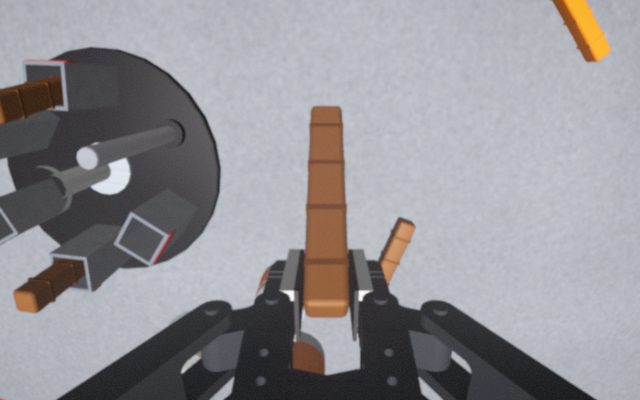

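Request:
{"api": "apply_moves", "payload": {"xyz": [[25,0,0],[25,0,0],[-50,0,0],[0,0,0],[25,0,0],[25,0,0],[-50,0,0],[0,0,0],[25,0,0],[25,0,0],[-50,0,0],[0,0,0]], "turn": [0,0,0,0,0,0,0,0,0,0,0,0], "hand": 19.9}}

```text
t: 30.75
tool_pos: [0.505, 0.108, 0.2554]
eef_rot: [[0.004, -0.167, 0.986], [0.001, 0.986, 0.167], [-1.0, 0.0, 0.004]]
wrist_force: [1.6, -0.4, 1.0]
gripper_width: 0.0204
```

```bash
python3 - <<'E'
from h import *
c=snap('wrist','w27')
E
```

```text
(no output)
```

View pics/w27.png

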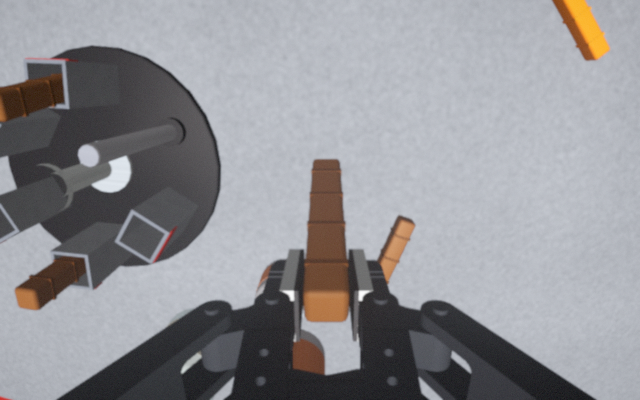

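Good tilt. Tighten, raise, and turn 124° clockwise for cup2.

Request:
{"api": "apply_moves", "payload": {"xyz": [[0,0,0],[0,0,0],[-20,0,0],[-25,0,0],[-20,0,0],[0,0,0],[0,0,0],[0,0,0],[0,0,0],[0,0,0],[0,0,0],[0,0,0],[0,0,0],[0,0,0],[0,0,0],[0,0,0],[0,0,0],[0,0,0],[0,0,0],[0,0,0]], "turn": [0,0,0.05,0.1,0.13,0.14,0.14,0.14,0.14,0.14,0.14,0.14,0.14,0.14,0.14,0.14,0.14,0.12,0.08,0.029], "hand": 17}}

```text
t: 32.8
tool_pos: [0.5025, 0.1075, 0.3176]
eef_rot: [[-0.001, 0.9, -0.436], [-0.001, -0.436, -0.9], [-1.0, -0.001, 0.001]]
wrist_force: [-0.3, 1.6, -0.9]
gripper_width: 0.0194
```

```bash
python3 - <<'E'
from h import *
z=np.array([-.418,-.9085]); p=np.array([503.9,-198.7])+14*z; print(p)
go((p[0],p[1],325),-24.7)
E
```

```text
[ 498.048 -211.419]
at [502.5 107.5 317.6] yaw -25.9 j7 -0.66 | turn -0.021 | shift [-7.4, 129.2, 291.6] w 19.4 F [-0.3  1.6 -0.9] t 32.8
```

Request:
{"api": "apply_moves", "payload": {"xyz": [[-8,6.5,14.6],[0,12.9,29.2],[0,12.9,29.2],[0,12.9,29.2],[0,12.9,29.2],[0,12.9,29.2],[0,12.9,29.2],[0,12.9,29.2],[0,12.9,29.2],[0,10,22],[0,7,14],[0,2.4,7.4],[0,0,0],[0,0,0]], "turn": [-0.02,0,0,0,0,0,0,0,0,0,0,0,0,0]}}

```text
t: 34.2
tool_pos: [0.4986, -0.2102, 0.3262]
eef_rot: [[-0.0, 0.91, -0.416], [0.001, -0.416, -0.91], [-1.0, -0.001, -0.001]]
wrist_force: [-0.3, 0.1, -0.7]
gripper_width: 0.0192
```

```bash
python3 - <<'E'
from tilt import *
c=snap('wrist','w28'); o=r.get_obs()
go((498,-211.4,325),-24.7)
g=cv2.cvtColor(c['img'],cv2.COLOR_RGB2GRAY); print(g[145:180,326].tolist(),g[250:330,326].tolist())
E
```

```text
at [ 498.7 -210.   326.2] yaw -24.5 j7 0.04 | turn 0.003 | shift [1.2, -0.0, 1.6] w 19.5 F [ 0.3 -0.1 -0.4] t 34.2
[165, 165, 163, 165, 165, 164, 164, 164, 163, 163, 163, 162, 159, 144, 102, 78, 76, 77, 75, 76, 73, 74, 73, 68, 67, 75, 81, 78, 78, 76, 78, 78, 78, 80, 77] [76, 79, 76, 76, 76, 77, 76, 74, 74, 68, 62, 61, 64, 73, 80, 78, 78, 75, 78, 76, 76, 76, 76, 78, 76, 76, 74, 77, 74, 75, 80, 79, 76, 75, 75, 78, 76, 76, 76, 84, 91, 105, 117, 130, 139, 140, 136, 133, 130, 129, 127, 127, 127, 125, 126, 127, 126, 126, 127, 125, 126, 124, 124, 124, 127, 125, 126, 127, 124, 124, 127, 137, 162, 175, 179, 180, 178, 180, 180, 179]
```

View pics/w28.png

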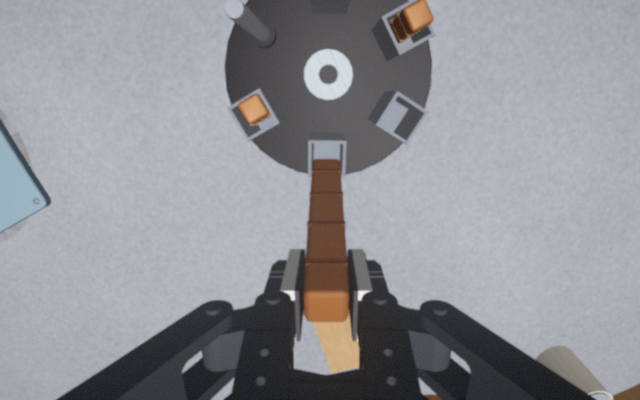

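```bash
python3 - <<'E'
from tilt import *
c=load('w28'); o=r.get_obs()
P=plane(c,[(309,141),(346,141),(347,175),(306,175)],0.105); m=P.mean(0); print(P.round(4),m, np.linalg.norm(P[0]-P[1]),np.linalg.norm(P[1]-P[2]))
tilt(c,o['tool_pos'],o['eef_rot'],291.5,321.5,158.5)
print((o['eef_rot'].T@(m-o['tool_pos']))*1000)
E
```

```text
[[ 0.4957 -0.1762  0.105 ]
 [ 0.5295 -0.1916  0.105 ]
 [ 0.5164 -0.2241  0.105 ]
 [ 0.4779 -0.2066  0.105 ]] [ 0.50490509 -0.19960447  0.105     ] 0.03710372152220021 0.03505933778371224
tilt from vertical deg 14.835470418417941 end A centre (x,z) [ 4.6 13.4] end B centre [130.3 -19.9] cost 0.0
[221.23471369   1.47365563 -11.91245665]
```

Request:
{"api": "apply_moves", "payload": {"xyz": [[0,1,4],[10,0,3],[20,0,0],[22,0,0],[22,0,0],[20,0,0],[14,0,0],[0,0,0],[0,0,0]], "turn": [0,0,0,0,0,0,0,0,0]}}

```text
t: 35.15
tool_pos: [0.4967, -0.2183, 0.2187]
eef_rot: [[0.0, 0.909, -0.417], [-0.0, -0.417, -0.909], [-1.0, 0.0, 0.0]]
wrist_force: [0.4, -0.5, -0.6]
gripper_width: 0.0197
```

```bash
python3 - <<'E'
from tilt import *
c=snap('wrist','w29'); s=snap('scene','s29')
cv2.imwrite('pics/s29c.png',cv2.resize(s['img'][90:250,230:360,::-1],None,fx=4,fy=3.7))
go((503.9,-198.7,175),None)
E
```

```text
at [ 497.2 -218.4  219.5] yaw -24.6 j7 0.13 | turn -0.0 | shift [44.5, -2.1, -20.7] w 19.3 F [-0.5 -1.  -0.1] t 35.2
```

View pics/w29.png

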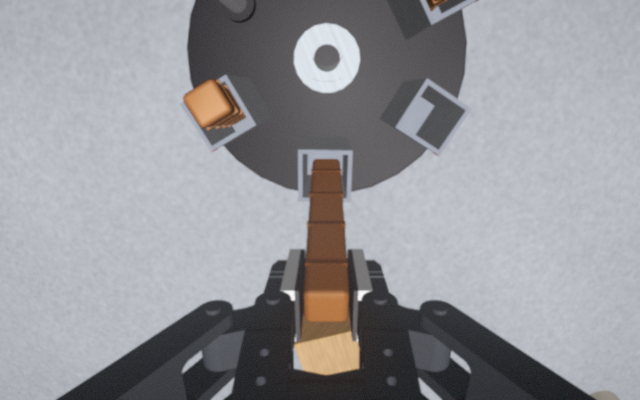

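View pics/s29c.png

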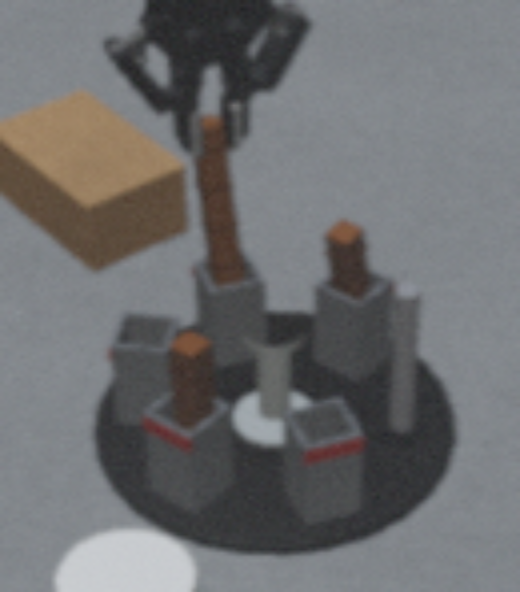

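Tip inside cup2. Straighten and release.

Request:
{"api": "apply_moves", "payload": {"xyz": [[5,0,-4],[8,-1,-4],[10,0,-4],[10,0,-4],[6,0,-2],[0,0,0],[0,0,0]], "turn": [0,0,0,0,0,0,0], "hand": 19.3}}

```text
t: 35.95
tool_pos: [0.5029, -0.2012, 0.1792]
eef_rot: [[-0.001, 0.909, -0.417], [0.0, -0.417, -0.909], [-1.0, -0.001, 0.0]]
wrist_force: [0.1, -0.7, -1.0]
gripper_width: 0.0191
```

Request:
{"api": "apply_moves", "payload": {"xyz": [[0,0,0],[0,0,0],[0,0,0]], "turn": [0,0,0], "hand": 32}}

```text
t: 36.25
tool_pos: [0.5035, -0.2012, 0.1798]
eef_rot: [[0.001, 0.909, -0.417], [0.0, -0.417, -0.909], [-1.0, 0.001, -0.0]]
wrist_force: [-0.2, -0.3, -0.6]
gripper_width: 0.0319
```

Request:
{"api": "apply_moves", "payload": {"xyz": [[-15,0,0],[-35,0,0],[-40,0,0],[-20,0,0],[0,0,0]], "turn": [0,0,0,0,0]}}

```text
t: 36.75
tool_pos: [0.5049, -0.2021, 0.2929]
eef_rot: [[0.007, 0.909, -0.417], [-0.001, -0.417, -0.909], [-1.0, 0.006, -0.002]]
wrist_force: [-0.7, 0.5, 0.8]
gripper_width: 0.032
```

```bash
python3 - <<'E'
from sticks import *
np.set_printoptions(precision=2,suppress=True)
s=snap('scene','s30');t=snap('top','t30')
cv2.imwrite('pics/s30c.png',cv2.resize(s['img'][90:250,230:360,::-1],None,fx=4,fy=3.7))
for q in sticks(t): print(*q)
o=r.get_obs(); go((624,-115,175),-24.6)
E
```

```text
[228. 185.] [615.29 199.96] 128.41912841796875 20.84121322631836 -0.18652900117164073
at [ 503.2 -201.1  289.5] yaw -24.6 j7 0.05 | turn -0.0 | shift [114.5, 74.0, -128.6] w 31.8 F [-0.4  0.3 -0.7] t 36.9
```

View pics/s30c.png

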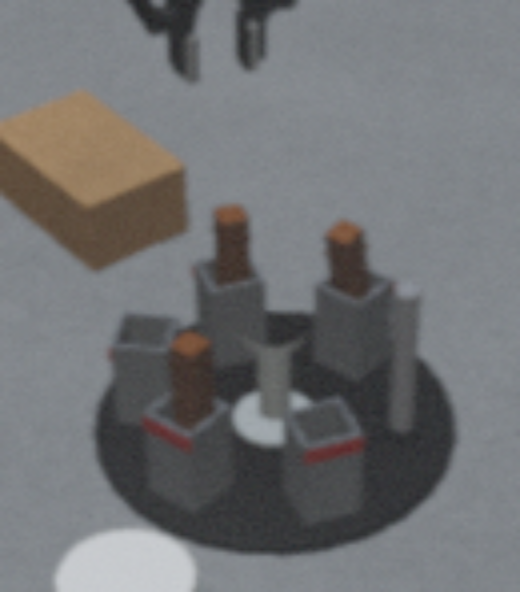

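Third stick in cup2. The last one is at (228,185), for cup5.

```bash
python3 - <<'E'
from h import *
u=np.array([np.cos(-.188),np.sin(-.188)]);p=np.array([615.2,200.1])-48*u;print(p)
go((p[0],p[1],85),-100.8)
E
```

```text
[568.04576054 209.07093648]
at [ 503.2 -201.1  289.5] yaw -24.6 j7 0.05 | turn 1.33 | shift [204.5, -415.0, 13.1] w 31.8 F [-0.4  0.3 -0.7] t 36.9
```

Request:
{"api": "apply_moves", "payload": {"xyz": [[0,0,0],[0,0,0],[0,0,0],[0,0,0],[0,0,0],[0,0,0],[0,0,0],[0,0,0],[0,0,0],[0,0,0],[0,-20,1.1],[0,-40,1.5],[0,-40,1.5],[0,-40,1.5],[0,-40,1.5],[0,-40,1.5],[0,-40,1.5],[0,-40,1.5],[0,-40,1.5],[0,0,0]], "turn": [0.133,0.133,0.133,0.133,0.133,0.133,0.133,0.133,0.133,0.133,0,0,0,0,0,0,0,0,0,0], "hand": 45}}

```text
t: 38.85
tool_pos: [0.5533, 0.1424, 0.2872]
eef_rot: [[-0.003, -0.179, -0.984], [0.001, -0.984, 0.179], [-1.0, -0.001, 0.003]]
wrist_force: [-0.2, 0.1, -0.4]
gripper_width: 0.0449
```

```bash
python3 - <<'E'
from h import *
go((568,209,85),-100.8)
E
```

```text
at [553.3 142.4 287.2] yaw -100.3 j7 -1.79 | turn 0.009 | shift [202.2, -68.1, -2.0] w 44.9 F [-0.2  0.1 -0.4] t 38.9
```

Request:
{"api": "apply_moves", "payload": {"xyz": [[15,-28,-1],[30,-30,-1],[40,-10,0],[40,0,0],[40,0,0],[25,0,0],[12,0,0],[0,0,0]], "turn": [0.009,0,0,0,0,0,0,0]}}

```text
t: 39.65
tool_pos: [0.5679, 0.2004, 0.0855]
eef_rot: [[-0.004, -0.197, -0.98], [-0.002, -0.98, 0.197], [-1.0, 0.003, 0.003]]
wrist_force: [1.0, 0.7, 0.1]
gripper_width: 0.0452
```

```bash
python3 - <<'E'
from sticks import *
c=snap('wrist','w31')
for s in sticks(c): print(*s)
go((568,209,23),-100.8)
E
```

```text
[311. 134.] [617.29187012 198.83380127] 127.75110626220703 19.951976776123047 -0.18389087379580715
at [569.1 200.8  87.1] yaw -101.4 j7 -1.74 | turn -0.01 | shift [64.1, -7.8, 2.6] w 45.4 F [ 0.3 -0.1  1.1] t 39.7
```

View pics/w31.png

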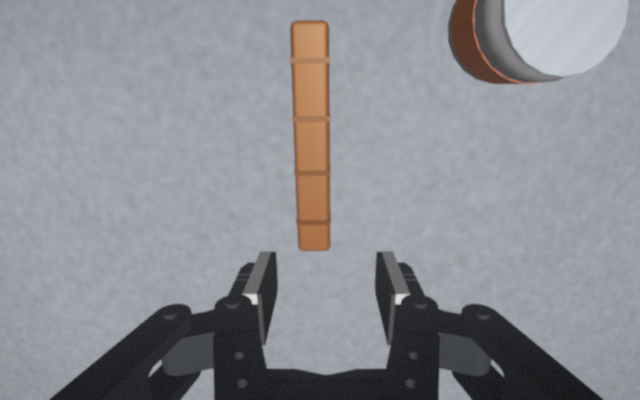

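Request:
{"api": "apply_moves", "payload": {"xyz": [[0,-7,1],[20,0,0],[20,0,0],[14,0,0],[10,0,0],[0,0,0]], "turn": [-0.01,0,0,0,0,0]}}

```text
t: 40.3
tool_pos: [0.5693, 0.2086, 0.0229]
eef_rot: [[-0.001, -0.187, -0.982], [-0.0, -0.982, 0.187], [-1.0, 0.001, 0.001]]
wrist_force: [0.0, -0.5, -0.5]
gripper_width: 0.045
```

Request:
{"api": "apply_moves", "payload": {"xyz": [[0,0,0],[0,0,0],[0,0,0],[0,0,0],[-20,0,0],[-20,0,0],[-20,0,0],[-20,0,0],[0,0,0]], "turn": [0,0,0,0,0,0,0,0,0], "hand": 19.5}}

```text
t: 41.2
tool_pos: [0.5714, 0.209, 0.106]
eef_rot: [[0.004, -0.187, -0.982], [0.002, -0.982, 0.187], [-1.0, -0.003, -0.004]]
wrist_force: [-0.1, -0.9, 0.0]
gripper_width: 0.02
```

Request:
{"api": "apply_moves", "payload": {"xyz": [[0,0,0],[0,0,0],[-50,0,0],[0,0,0],[-50,0,0],[0,0,0],[-50,0,0],[0,0,0],[0,0,0]], "turn": [0,0,0,0,0,0,0,0,0], "hand": 19.9}}

```text
t: 42.1
tool_pos: [0.57, 0.2087, 0.2536]
eef_rot: [[0.001, -0.187, -0.982], [0.001, -0.982, 0.187], [-1.0, -0.001, -0.001]]
wrist_force: [-0.7, 0.5, -0.5]
gripper_width: 0.0195
```

```bash
python3 - <<'E'
from h import *
c=snap('wrist','w32')
E
```

```text
(no output)
```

View pics/w32.png

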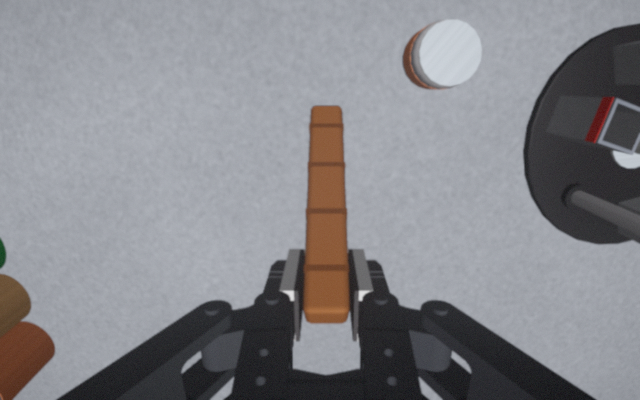

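Request:
{"api": "apply_moves", "payload": {"xyz": [[25,0,0],[25,0,0],[-50,0,0],[0,0,0],[25,0,0],[25,0,0],[-50,0,0],[0,0,0],[25,0,0],[25,0,0],[-50,0,0],[0,0,0]], "turn": [0,0,0,0,0,0,0,0,0,0,0,0], "hand": 19.9}}

```text
t: 43.35
tool_pos: [0.5718, 0.2084, 0.2561]
eef_rot: [[0.004, -0.188, -0.982], [0.001, -0.982, 0.188], [-1.0, -0.002, -0.004]]
wrist_force: [2.3, -0.5, -0.3]
gripper_width: 0.0199
```

```bash
python3 - <<'E'
from h import *
c=snap('wrist','w33')
E
```

```text
(no output)
```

View pics/w33.png

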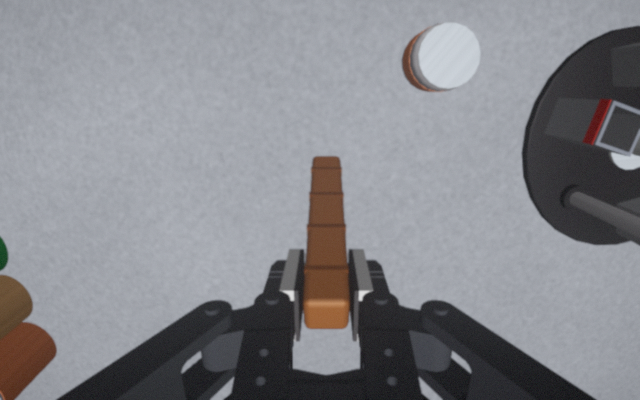

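Request:
{"api": "apply_moves", "payload": {"xyz": [[0,0,0],[0,0,0],[-20,0,0],[-25,0,0],[-25,0,0],[0,0,0],[0,0,0],[0,0,0],[0,0,0],[0,0,0],[0,0,0],[0,0,0],[0,0,0],[0,0,0],[0,0,0],[0,0,0]], "turn": [0,0,-0.05,-0.1,-0.12,-0.12,-0.12,-0.12,-0.12,-0.12,-0.12,-0.12,-0.11,-0.07,-0.04,0], "hand": 17}}

```text
t: 45.0
tool_pos: [0.5691, 0.2084, 0.3225]
eef_rot: [[-0.002, 0.91, -0.416], [-0.0, -0.416, -0.91], [-1.0, -0.001, 0.001]]
wrist_force: [-0.7, 0.1, -0.7]
gripper_width: 0.0195
```

```bash
python3 - <<'E'
from h import *
z=np.array([-.418,-.9085]); p=np.array([575.2,-44.5])+12*z; print(p)
go((p[0],p[1],326),-24.7)
E
```

```text
[570.184 -55.402]
at [569.1 208.4 322.5] yaw -24.6 j7 -0.7 | turn 0.002 | shift [-3.5, 111.2, 239.2] w 19.5 F [-0.7  0.1 -0.7] t 45.0
```

Request:
{"api": "apply_moves", "payload": {"xyz": [[-4,7,14],[0,14,30],[0,14,30],[0,14,30],[0,14,30],[0,14,30],[0,14,30],[0,11,24],[0,6,14],[0,3.2,7.2],[0,0,0],[0,0,0]], "turn": [0,0,0,0,0,0,0,0,0,0,0,0]}}

```text
t: 46.2
tool_pos: [0.5715, -0.0538, 0.3274]
eef_rot: [[-0.0, 0.91, -0.414], [0.001, -0.414, -0.91], [-1.0, -0.0, -0.001]]
wrist_force: [-1.4, 1.0, -2.2]
gripper_width: 0.0191
```

```bash
python3 - <<'E'
from tilt import *
c=snap('wrist','w34')
g=cv2.cvtColor(c['img'],cv2.COLOR_RGB2GRAY); print(g[145:180,326].tolist(),g[285:335,326].tolist())
go((570.2,-55.4,326),-24.7)
E
```

```text
[168, 168, 167, 168, 168, 169, 168, 167, 168, 167, 153, 123, 90, 83, 82, 77, 82, 80, 81, 80, 78, 78, 70, 69, 79, 80, 80, 81, 80, 80, 81, 80, 80, 79, 80] [81, 80, 81, 79, 79, 79, 81, 80, 78, 79, 82, 78, 85, 90, 106, 120, 131, 146, 152, 147, 144, 136, 135, 131, 130, 130, 128, 128, 127, 130, 129, 127, 129, 127, 129, 126, 127, 128, 126, 128, 124, 129, 123, 123, 133, 140, 139, 136, 136, 134]
at [571.5 -53.5 327.3] yaw -24.5 j7 -0.24 | turn 0.004 | shift [1.3, -0.4, 2.3] w 19.3 F [ 0.3  0.5 -1.2] t 46.2
```

View pics/w34.png

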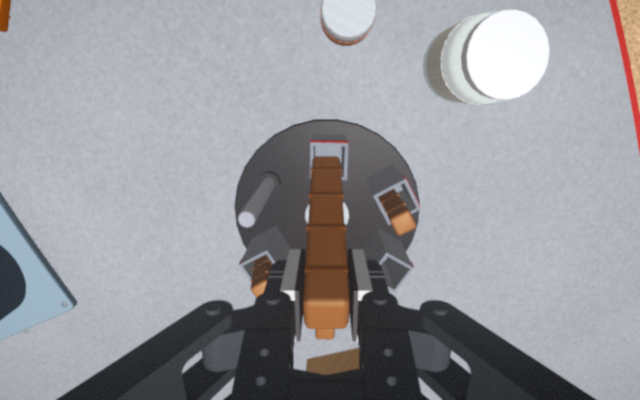

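```bash
python3 - <<'E'
from tilt import *
c=load('w34'); o=r.get_obs()
P=plane(c,[(310,142),(347.5,142),(346,179),(310,179)],0.105); m=P.mean(0); print(P.round(4),m)
tilt(c,o['tool_pos'],o['eef_rot'],299.5,329,156)
print((o['eef_rot'].T@(m-o['tool_pos']))*1000, o['eef_rot'].T@(np.array([.5752,-.0445,.105])-o['tool_pos']))
E
```

```text
[[ 0.569  -0.0212  0.105 ]
 [ 0.6034 -0.0368  0.105 ]
 [ 0.5867 -0.0714  0.105 ]
 [ 0.5526 -0.0559  0.105 ]] [ 0.57792357 -0.04632541  0.105     ]
tilt from vertical deg 16.26952737324507 end A centre (x,z) [-1.2 13.4] end B centre [123.6 -23.1] cost 0.0
[222.33322891   2.95205148  -9.05856854] [ 0.22233503 -0.00028282 -0.00959294]
```

Request:
{"api": "apply_moves", "payload": {"xyz": [[0,1,6],[10,0,6],[22,0,0],[22,0,0],[22,0,0],[22,0,0],[17,0,0],[0,0,0],[0,0,0]], "turn": [0,0,0,0,0,0,0,0,0]}}

```text
t: 47.15
tool_pos: [0.5671, -0.0669, 0.2124]
eef_rot: [[-0.0, 0.909, -0.416], [-0.0, -0.416, -0.909], [-1.0, -0.0, 0.001]]
wrist_force: [0.2, 0.2, 0.0]
gripper_width: 0.0194
```

```bash
python3 - <<'E'
from tilt import *
c=snap('wrist','w35'); s=snap('scene','s35')
cv2.imwrite('pics/s35c.png',cv2.resize(s['img'][90:250,230:360,::-1],None,fx=4,fy=3.7))
go((575.5,-44.8,175),None)
E
```

```text
at [567.8 -66.9 213.4] yaw -24.6 j7 -0.15 | turn -0.0 | shift [38.4, -2.2, -23.3] w 19.5 F [ 0.9 -0.  -0.6] t 47.2
```

View pics/w35.png

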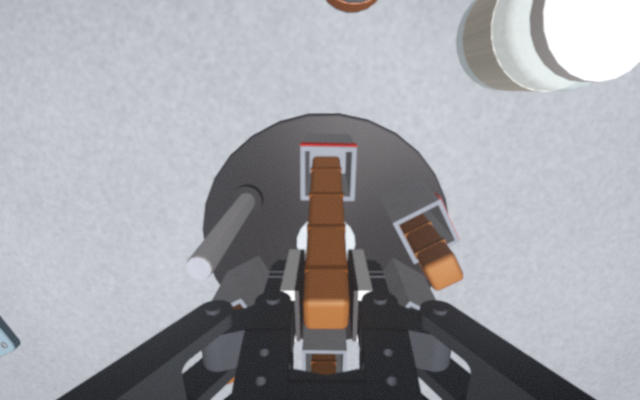

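View pics/s35c.png

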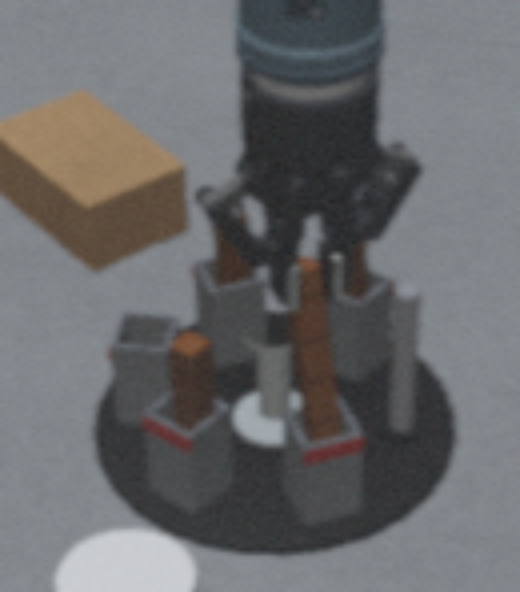

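Tip inside cup5. Straighten and release.

Request:
{"api": "apply_moves", "payload": {"xyz": [[5,-1,-4],[8,-1,-5],[10,0,-5],[10,0,-5],[5,0,-2],[0,0,0],[0,0,0]], "turn": [0,0,0,0,0,0,0], "hand": 19.3}}

```text
t: 47.95
tool_pos: [0.574, -0.0466, 0.1742]
eef_rot: [[-0.001, 0.909, -0.416], [0.0, -0.416, -0.909], [-1.0, -0.001, 0.0]]
wrist_force: [-1.3, -0.9, -0.2]
gripper_width: 0.019
```

Request:
{"api": "apply_moves", "payload": {"xyz": [[0,0,0],[0,0,0],[0,0,0]], "turn": [0,0,0], "hand": 32}}

```text
t: 48.25
tool_pos: [0.5746, -0.0465, 0.1749]
eef_rot: [[0.001, 0.909, -0.416], [0.0, -0.416, -0.909], [-1.0, 0.001, -0.001]]
wrist_force: [0.5, 0.5, -0.3]
gripper_width: 0.0322
```

Request:
{"api": "apply_moves", "payload": {"xyz": [[-15,0,0],[-35,0,0],[-40,0,0],[-20,0,0],[0,0,0]], "turn": [0,0,0,0,0]}}

```text
t: 48.75
tool_pos: [0.5763, -0.0472, 0.2891]
eef_rot: [[0.008, 0.909, -0.416], [0.0, -0.416, -0.909], [-1.0, 0.007, -0.004]]
wrist_force: [0.0, -1.1, 0.2]
gripper_width: 0.0321
```

```bash
python3 - <<'E'
from sticks import *
np.set_printoptions(precision=4,suppress=True)
s=snap('scene','s36');t=snap('top','t36'); w=snap('wrist','w36')
a=cv2.resize(s['img'][90:310,230:360,::-1],None,fx=2.6,fy=2.6)
b=cv2.resize(t['img'][140:280,250:400,::-1],None,fx=3,fy=3)
H=max(a.shape[0],b.shape[0]); f=lambda i:cv2.copyMakeBorder(i,0,H-i.shape[0],0,0,0)
cv2.imwrite('pics/c36.png',np.hstack([f(a),f(b)]))
go((657,82,200),None)
E
```

```text
at [573.8 -46.5 284.3] yaw -24.6 j7 -0.23 | turn -0.0 | shift [84.3, 22.3, -151.5] w 31.8 F [-0.8 -0.2 -0.7] t 48.9
```

View pics/c36.png

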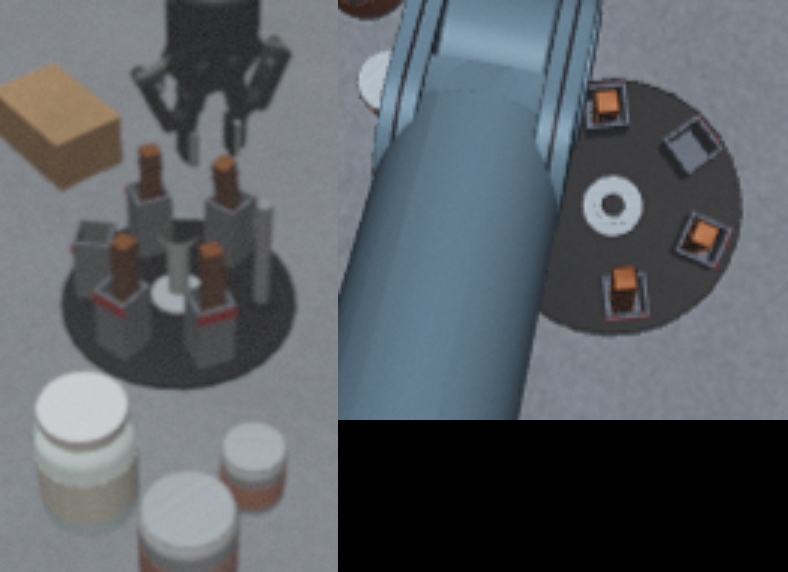

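View pics/w36.png

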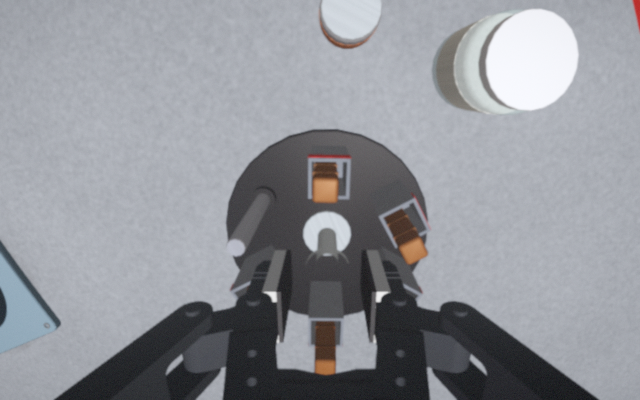

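All four sticks stand in cups: top view at cups 1, 2 and 4, and the wrist view shows cup5 at (325,180). Now the tin.

Request:
{"api": "apply_moves", "payload": {"xyz": [[-10,3.7,-25],[0,3.7,-25],[0,3.7,-25],[0,3.7,-25],[0,3.7,-25],[0,3.8,-26],[0,0,0],[0,0,0],[0,0,0],[0,0,0],[0,0,0],[0,0,0],[0,0,0],[0,0,0],[0,0,50],[0,0,40],[0,0,0],[0,0,0]], "turn": [0,0,0,0,0,0,0.13,0.13,0.13,0.13,0.13,0.13,0.13,0.139,0,0,0,0], "hand": 85}}

```text
t: 50.7
tool_pos: [0.5666, 0.0733, 0.2937]
eef_rot: [[-0.002, 0.093, -0.996], [0.0, -0.996, -0.093], [-1.0, -0.001, 0.002]]
wrist_force: [-0.2, 0.9, 0.2]
gripper_width: 0.0849
```

```bash
python3 - <<'E'
from h import *
w=snap('wrist','w37'); go((657,82,200),-84.7)
E
```

```text
at [567.7  73.5 294.1] yaw -84.6 j7 -1.38 | turn 0.001 | shift [94.1, -0.2, -89.7] w 85.0 F [ 0.4  0.9 -0.2] t 50.8
```

View pics/w37.png

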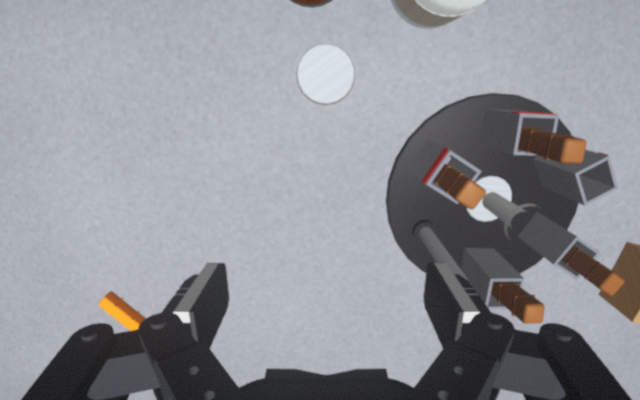

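```bash
python3 - <<'E'
from h import *
np.set_printoptions(precision=4,suppress=True)
def top(c,roi,z=.065,th=165):
    x0,y0,x1,y1=roi; sub=c['img'][y0:y1,x0:x1]; 
    hsv=cv2.cvtColor(sub,cv2.COLOR_RGB2HSV); m=((hsv[:,:,2]>th)).astype(np.uint8)
    m=cv2.morphologyEx(m,cv2.MORPH_OPEN,np.ones((3,3)))
    k=max(cv2.findContours(m,0,1)[0],key=cv2.contourArea); k=k.reshape(-1,2)+[x0,y0]
    e=cv2.fitEllipse(k.astype(np.float32)); P=plane(c,k,z)[:,:2].astype(np.float32)
    return e[0],cv2.minEnclosingCircle(P)
w=load('w37');t=load('t30');s=load('s36')
print(w['img'][74,326],w['img'][40,326],t['img'][167,267],t['img'][167,245],s['img'][262,327])
a=top(w,(285,35,370,115),th=200);print(a)
b=top(t,(250,150,290,185),th=160);print(b)
c=top(s,(310,245,345,280),th=160);print(c)
print(tri(w,a[0],t,b[0]),tri(w,a[0],s,c[0]))
E
```

```text
[218 225 231] [181 184 192] [175 187 196] [127 133 141] [164 170 176]
((325.3320617675781, 73.2018814086914), ((0.6603448987007141, 0.0830296128988266), 0.027495337650179863))
((266.1214904785156, 166.39727783203125), ((0.6583153605461121, 0.08434323966503143), 0.027608077973127365))
((327.1078796386719, 261.3375549316406), ((0.6601041555404663, 0.08243518322706223), 0.027149781584739685))
(array([0.6599, 0.0839, 0.0613]), np.float64(0.0026666956378285423)) (array([0.6608, 0.0828, 0.0655]), np.float64(0.0002831077999173986))
```

```bash
python3 - <<'E'
from h import *
go((660,83.2,42),-84.7)
E
```

```text
at [567.7  73.5 294.1] yaw -84.6 j7 -1.38 | turn 0.001 | shift [252.1, -1.2, -92.8] w 85.0 F [ 0.4  0.9 -0.2] t 50.8
```

Request:
{"api": "apply_moves", "payload": {"xyz": [[20,-1,-30],[40,0,-30],[40,0,-30],[40,0,-3],[30,0,0],[0,0,0],[0,0,0]], "turn": [0,0,0,0,0,0,0]}}

```text
t: 51.45
tool_pos: [0.6609, 0.0824, 0.1245]
eef_rot: [[-0.0, 0.093, -0.996], [-0.001, -0.996, -0.093], [-1.0, 0.001, 0.0]]
wrist_force: [-0.1, 0.3, 0.7]
gripper_width: 0.0849
```

```bash
python3 - <<'E'
from h import *
w=snap('wrist','w38'); go((660,83.2,42),-84.7)
E
```

```text
at [661.7  82.4 125.9] yaw -84.7 j7 -1.26 | turn 0.0 | shift [83.9, -0.9, 1.6] w 85.3 F [ 0.   0.1 -0.2] t 51.5
```

View pics/w38.png

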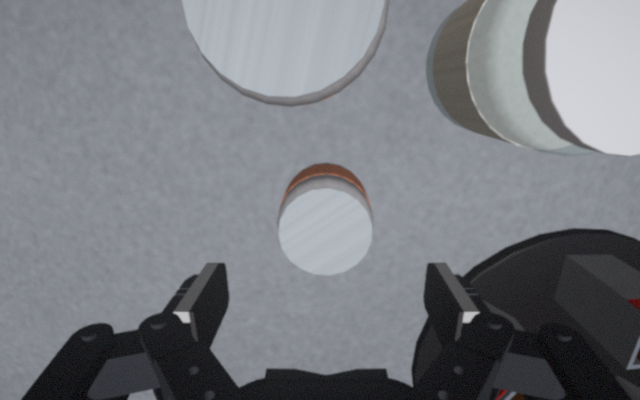

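Request:
{"api": "apply_moves", "payload": {"xyz": [[20,-1,1],[25,0,0],[20,0,0],[12,0,0],[5,0,0],[0,0,0]], "turn": [0,0,0,0,0,0]}}

```text
t: 52.1
tool_pos: [0.6593, 0.0834, 0.0426]
eef_rot: [[0.0, 0.093, -0.996], [-0.0, -0.996, -0.093], [-1.0, 0.0, -0.0]]
wrist_force: [-0.2, 0.3, -0.0]
gripper_width: 0.0844
```

Request:
{"api": "apply_moves", "payload": {"xyz": [[0,0,0],[0,0,0],[0,0,0],[0,0,0],[0,0,0],[0,0,0]], "turn": [0,0,0,0,0,0], "hand": 50, "squeeze": 30}}

```text
t: 52.7
tool_pos: [0.6599, 0.0834, 0.0437]
eef_rot: [[0.002, 0.093, -0.996], [0.0, -0.996, -0.093], [-1.0, -0.0, -0.002]]
wrist_force: [0.5, -0.5, 6.1]
gripper_width: 0.0585
```

Request:
{"api": "apply_moves", "payload": {"xyz": [[-10,0,0],[-20,0,0],[-30,0,0],[-40,0,0],[-40,0,0],[-30,0,0],[-10,0,0],[0,0,0]], "turn": [0,0,0,0,0,0,0,0]}}

```text
t: 53.5
tool_pos: [0.6598, 0.0836, 0.2246]
eef_rot: [[0.003, 0.093, -0.996], [0.001, -0.996, -0.093], [-1.0, -0.001, -0.003]]
wrist_force: [0.2, -0.0, -1.4]
gripper_width: 0.0585
```

```bash
python3 - <<'E'
from h import *
w=snap('wrist','w39'); t=snap('top','t39'); go((539.5,-121.5,230),-84.7)
E
```

```text
at [658.1  83.8 221.3] yaw -84.7 j7 -1.31 | turn 0.0 | shift [-8.7, 193.5, 137.1] w 58.9 F [-0.4  0.8 -1.3] t 53.6
```

View pics/w39.png

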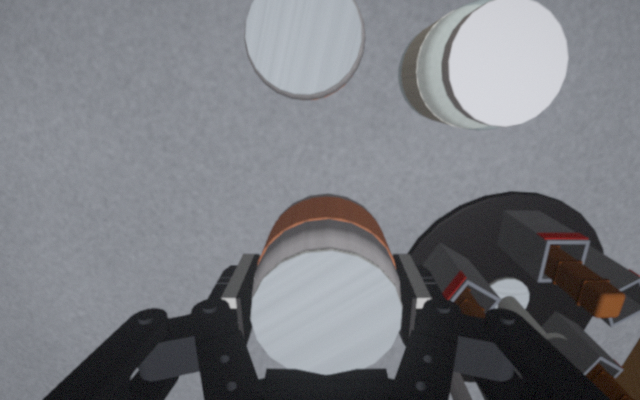

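View pics/t39.png

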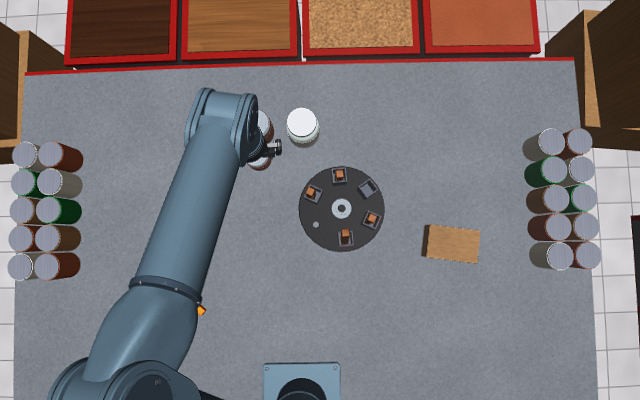

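```bash
python3 - <<'E'
import cv2
a=cv2.imread('pics/w36.png')[200:290,270:380]; b=cv2.imread('pics/w22.png')[30:115,270:380]; c=cv2.imread('pics/w15.png')[210:385,250:400];d=cv2.imread('pics/s36.png')[160:230,265:335]
f=lambda i:cv2.resize(i,(390,290),interpolation=cv2.INTER_CUBIC)
import numpy as np
cv2.imwrite('pics/ped.png',np.vstack([np.hstack([f(a),f(b)]),np.hstack([f(c),f(d)])]))
E
```

```text
(no output)
```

View pics/ped.png

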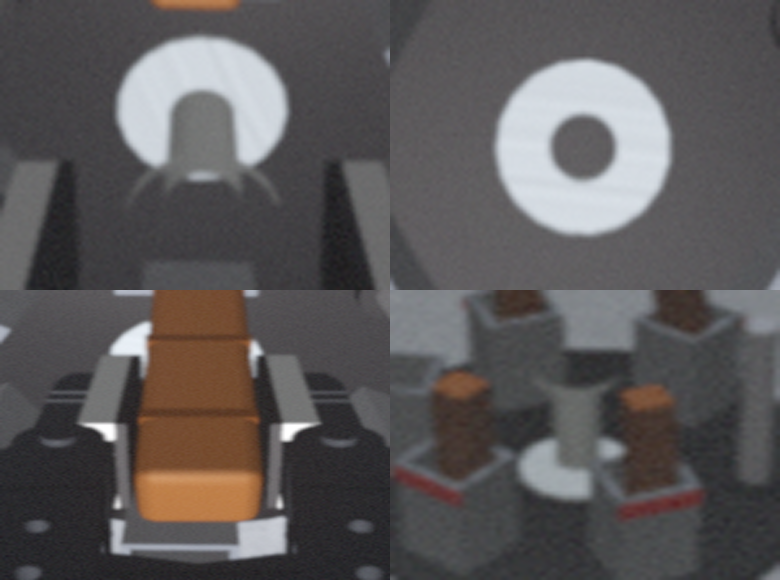

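```bash
python3 - <<'E'
from h import *
np.set_printoptions(precision=4,suppress=True)
w=load('w36');s=load('s36')
print(tri(w,(327.5,262.5),s,(298.4,180.5)))
for z in(.1,.12): print(z,plane(w,[(306.7,263.7),(348.4,263.7)],z),plane(s,[(291.9,181.3),(304.9,181.3)],z))
# stem bottom & white base centre
print(plane(w,[(327,233)],.03),plane(load('w22'),[(324.5,72.5)],.033),plane(load('w28'),[(328.5,74)],.033),plane(load('t39'),[(341.7,208.6)],.033))
E
```

```text
(array([ 0.5436, -0.1193,  0.1152]), np.float64(0.0005208017070345113))
0.1 [[ 0.5206 -0.119   0.1   ]
 [ 0.5588 -0.1365  0.1   ]] [[ 0.5452 -0.1417  0.1   ]
 [ 0.5222 -0.1169  0.1   ]]
0.12 [[ 0.5262 -0.1098  0.12  ]
 [ 0.5619 -0.1261  0.12  ]] [[ 0.5609 -0.1258  0.12  ]
 [ 0.5384 -0.1017  0.12  ]]
[[ 0.541  -0.1242  0.03  ]] [[ 0.5403 -0.1225  0.033 ]] [[ 0.5418 -0.1232  0.033 ]] [[ 0.5383 -0.1236  0.033 ]]
```

Pedestal: the rim is about 39–42 mm wide at z≈0.115–0.12, with the axis near (0.540,-0.1225). This agrees with the text. Carry the tin over it.

```bash
python3 - <<'E'
from h import *
go((540,-122.5,250),-84.7)
E
```

```text
at [658.1  83.8 221.3] yaw -84.7 j7 -1.31 | turn 0.0 | shift [-28.7, 194.5, 136.6] w 58.9 F [-0.4  0.8 -1.3] t 53.6
```

Request:
{"api": "apply_moves", "payload": {"xyz": [[-15,0,0],[-14,0,0],[0,10,7],[0,20,14],[0,25,17.5],[0,28,19.6],[0,28,19.6],[0,28,19.6],[0,25,17.5],[0,18,12.5],[0,9,6.5],[0,3.5,2.8],[0,0,0],[0,0,0]], "turn": [0,0,0,0,0,0,0,0,0,0,0,0,0,0]}}

```text
t: 55.0
tool_pos: [0.5417, -0.1215, 0.2513]
eef_rot: [[0.0, 0.095, -0.996], [0.0, -0.996, -0.095], [-1.0, -0.0, -0.0]]
wrist_force: [0.2, 0.0, -2.4]
gripper_width: 0.0588
```

```bash
python3 - <<'E'
from h import *
go((540,-122.5,168),-84.7)
w=snap('wrist','w40')
E
```

```text
at [ 541.7 -121.5  251.3] yaw -84.6 j7 -0.99 | turn 0.002 | shift [83.3, 0.8, 1.8] w 58.8 F [ 0.2  0.  -2.4] t 55.0
```

View pics/w40.png

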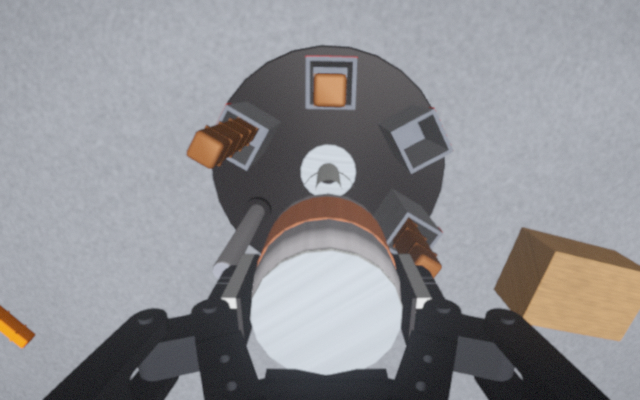

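Request:
{"api": "apply_moves", "payload": {"xyz": [[10,1,2],[20,0,0],[20,0,0],[16,0,0],[10,0,0],[5,0,0],[0,0,0],[0,0,0]], "turn": [0,0,0,0,0,0,0,0]}}

```text
t: 55.85
tool_pos: [0.5396, -0.1241, 0.171]
eef_rot: [[0.001, 0.093, -0.996], [-0.0, -0.996, -0.093], [-1.0, 0.0, -0.001]]
wrist_force: [-0.3, 0.2, -2.2]
gripper_width: 0.0582
```

Request:
{"api": "apply_moves", "payload": {"xyz": [[2,0,0],[1,0,0],[0,0,0],[0,0,0]], "turn": [0,0,0,0]}}

```text
t: 56.25
tool_pos: [0.5393, -0.124, 0.1676]
eef_rot: [[0.0, 0.093, -0.996], [0.0, -0.996, -0.093], [-1.0, 0.0, -0.0]]
wrist_force: [0.2, -0.3, -1.6]
gripper_width: 0.0586
```

```bash
python3 - <<'E'
from h import *
go((540,-122.5,164),-84.7)
s=snap('scene','s41'); cv2.imwrite('pics/s41c.png',cv2.resize(s['img'][90:250,230:360,::-1],None,fx=4,fy=3.7))
E
```

```text
at [ 539.3 -124.   167.6] yaw -84.7 j7 -0.91 | turn 0.0 | shift [3.6, -1.4, -0.9] w 58.6 F [ 0.2 -0.3 -1.6] t 56.2
```

View pics/s41c.png

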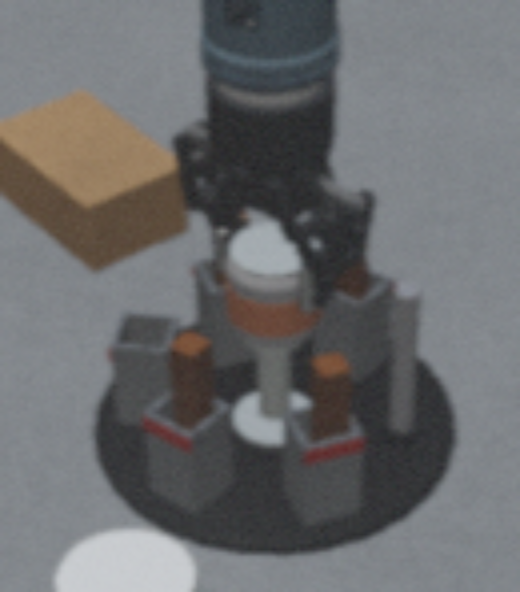

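Request:
{"api": "apply_moves", "payload": {"xyz": [[1,-1,-1],[1,0,0],[1,0,0],[0,0,0],[0,0,0]], "turn": [0,0,0,0,0]}}

```text
t: 56.8
tool_pos: [0.54, -0.1229, 0.1644]
eef_rot: [[-0.0, 0.093, -0.996], [-0.0, -0.996, -0.093], [-1.0, 0.0, 0.0]]
wrist_force: [-0.1, -0.2, -1.4]
gripper_width: 0.0584
```

Request:
{"api": "apply_moves", "payload": {"xyz": [[1,0,0],[0,0,0],[0,0,0]], "turn": [0,0,0]}}

```text
t: 57.1
tool_pos: [0.5402, -0.1229, 0.1637]
eef_rot: [[0.0, 0.093, -0.996], [0.0, -0.996, -0.093], [-1.0, -0.0, -0.0]]
wrist_force: [-0.2, 0.3, 2.1]
gripper_width: 0.0589
```

Contact at TCP z 0.1637, so the tin's bottom is at about 0.120. Release.

Request:
{"api": "apply_moves", "payload": {"xyz": [[0,0,0],[0,0,0],[0,0,0],[0,0,0]], "turn": [0,0,0,0], "hand": 72}}

```text
t: 57.5
tool_pos: [0.5401, -0.1229, 0.1635]
eef_rot: [[0.0, 0.093, -0.996], [-0.0, -0.996, -0.093], [-1.0, 0.0, -0.0]]
wrist_force: [0.2, 0.1, -0.4]
gripper_width: 0.0721
```

Request:
{"api": "apply_moves", "payload": {"xyz": [[-10,0,0],[-20,0,0],[-30,0,0],[-30,0,0],[-30,0,0],[0,0,0]], "turn": [0,0,0,0,0,0]}}

```text
t: 58.1
tool_pos: [0.5423, -0.124, 0.288]
eef_rot: [[0.008, 0.092, -0.996], [-0.001, -0.996, -0.092], [-1.0, 0.001, -0.007]]
wrist_force: [0.2, -0.2, -0.5]
gripper_width: 0.0717
```

```bash
python3 - <<'E'
from h import *
go((540,-122.5,164),-84.7)
w=snap('wrist','w42')
s=snap('scene','s42'); cv2.imwrite('pics/s42c.png',cv2.resize(s['img'][90:250,230:360,::-1],None,fx=4,fy=3.7))
E
```

```text
at [ 542.3 -124.   288. ] yaw -84.7 j7 -1.02 | turn -0.0 | shift [124.0, -1.7, 2.1] w 71.7 F [ 0.2 -0.2 -0.5] t 58.1
```

View pics/s42c.png

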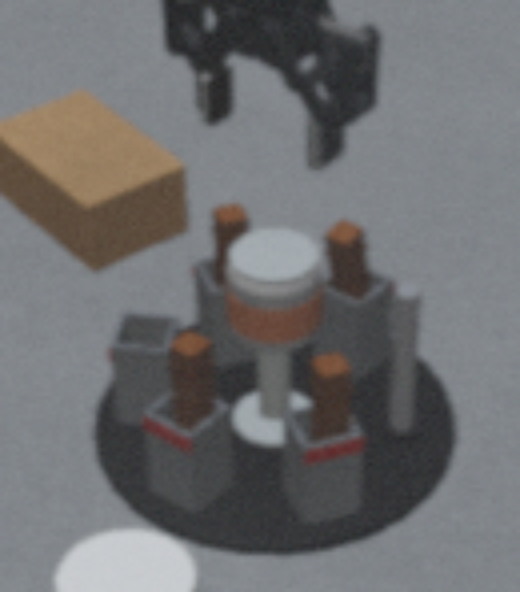

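View pics/w42.png

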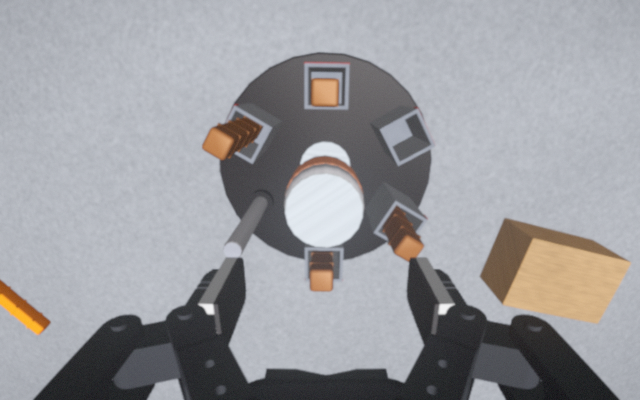

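Loaded: four sticks are in cups and the tin sits upright on the pedestal. Next, confirm the tin centre and the post, then go to the post.

```bash
python3 - <<'E'
from h import *
np.set_printoptions(precision=4,suppress=True)
w=load('w42');s=load('s42')
def el(c,roi,th):
    x0,y0,x1,y1=roi; m=(c['img'][y0:y1,x0:x1].min(2)>th).astype(np.uint8); m=cv2.morphologyEx(m,cv2.MORPH_OPEN,np.ones((3,3)))
    k=max(cv2.findContours(m,0,1)[0],key=cv2.contourArea).reshape(-1,2)+[x0,y0]; return cv2.fitEllipse(k.astype(np.float32)),len(k)
a=el(w,(275,172,370,260),195);print(a)
print('tin top', plane(w,[a[0][0]],.185), plane(w,[(324,207)],.185))
b=plane(s,[(230+274/4,90+255/3.7)],.185);print(b, tri(w,a[0][0],s,(230+274/4,90+255/3.7)))
print('post',tri(w,(234,249),s,(230+406/4,90+291/3.7)))
go((491.1,-53.4,200),-84.7)
E
```

```text
(((323.830322265625, 209.47557067871094), (72.80635833740234, 76.32980346679688), 84.41399383544922), 213)
tin top [[ 0.5413 -0.1227  0.185 ]] [[ 0.5431 -0.1226  0.185 ]]
[[ 0.5417 -0.1201  0.185 ]] (array([ 0.5399, -0.1225,  0.1824]), np.float64(0.0010696183327130455))
post (array([ 0.4927, -0.054 ,  0.1613]), np.float64(0.0003045044831783299))
at [ 540.3 -122.9  284.3] yaw -84.7 j7 -1.02 | turn 0.0 | shift [84.3, -73.7, 42.6] w 72.1 F [ 0.2 -0.5 -0.8] t 58.2
```

Request:
{"api": "apply_moves", "payload": {"xyz": [[0,-20,11],[0,-25,15],[0,-20,11.6],[10,-8.7,5],[20,0,0],[20,0,0],[14,0,0],[0,0,0],[0,0,0]], "turn": [0,0,0,0,0,0,0,0,0], "hand": 40}}

```text
t: 59.1
tool_pos: [0.4908, -0.054, 0.2193]
eef_rot: [[-0.001, 0.092, -0.996], [-0.001, -0.996, -0.092], [-1.0, 0.001, 0.001]]
wrist_force: [0.4, -0.4, 0.7]
gripper_width: 0.0399
```

```bash
python3 - <<'E'
from h import *
w=snap('wrist','w43'); go((491.5,-53.4,152),-84.7)
E
```

```text
at [491.2 -54.  219.8] yaw -84.7 j7 -1.12 | turn -0.0 | shift [67.8, -0.5, -0.3] w 39.9 F [0.3 0.  0.3] t 59.1
```

View pics/w43.png

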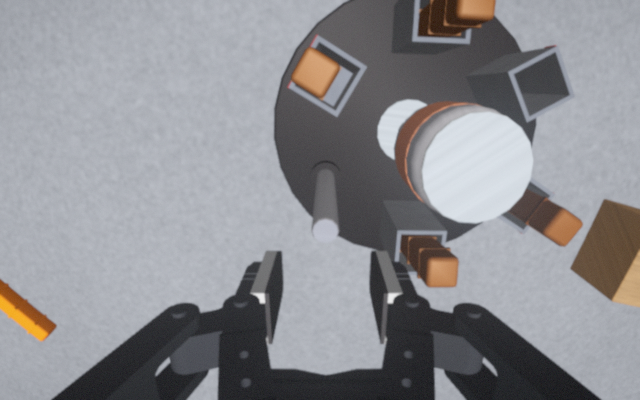

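Post at (326,230), centred. Descend and grip.

Request:
{"api": "apply_moves", "payload": {"xyz": [[20,0,0],[20,0,0],[18,0,0],[10,0,0],[0,0,0]], "turn": [0,0,0,0,0]}}

```text
t: 59.65
tool_pos: [0.4906, -0.0535, 0.1511]
eef_rot: [[-0.001, 0.093, -0.996], [-0.0, -0.996, -0.093], [-1.0, 0.0, 0.001]]
wrist_force: [-0.6, -0.1, -0.2]
gripper_width: 0.0401
```

Request:
{"api": "apply_moves", "payload": {"xyz": [[0,0,0],[0,0,0],[0,0,0],[0,0,0],[0,0,0]], "turn": [0,0,0,0,0], "hand": 10, "squeeze": 30}}

```text
t: 60.15
tool_pos: [0.4916, -0.0534, 0.1525]
eef_rot: [[0.002, 0.093, -0.996], [0.0, -0.996, -0.093], [-1.0, -0.0, -0.002]]
wrist_force: [-1.7, -0.7, 7.4]
gripper_width: 0.0148
```

```bash
cat > circ.py <<'E'
from h import *
def circ(done,n=20,step=5.0,ramp=(),ph0=None):
    """from commanded angle done(deg) give n rows; tool yaw -84.7 fixed"""
    C=np.array([540.,-122.5]); o=r.get_obs(); p=o['tool_pos'][:2]*1000
    d=p-C; print('at r',np.hypot(*d).round(1),'ang',np.degrees(np.arctan2(d[1],d[0])).round(1),'F',o['wrist_force'].round(1),'w',o['gripper_width'])
    f=np.radians(-84.7); y=np.array([np.cos(f),np.sin(f)]); z=np.array([y[1],-y[0]])
    R=84.8; ph=done; rows=[]; acc=C+R*np.array([np.cos(np.radians(ph)),np.sin(np.radians(ph))])
    for i in range(n):
        ph+=ramp[i] if i<len(ramp) else step
        q=C+R*np.array([np.cos(np.radians(ph)),np.sin(np.radians(ph))]); s=q-acc
        rr=[0,round(float(s@y),1),round(float(s@z),1)]; rows.append(rr); acc=acc+rr[1]*y+rr[2]*z
    print(ph,rows)
E
python3 - <<'E'
from circ import *
circ(125.3,20,5.5,(1,2,3,4))
E
```

```text
at r 84.3 ang 125.0 F [-1.7 -0.7  7.4] w 0.014779524033789735
223.3 [[0, 0.8, 1.3], [0, 1.5, 2.5], [0, 2.5, 3.6], [0, 3.7, 4.7], [0, 5.5, 6.0], [0, 6.1, 5.4], [0, 6.5, 4.8], [0, 7.0, 4.2], [0, 7.4, 3.4], [0, 7.6, 2.8], [0, 7.9, 2.0], [0, 8.1, 1.2], [0, 8.1, 0.5], [0, 8.1, -0.3], [0, 8.1, -1.1], [0, 7.9, -1.9], [0, 7.7, -2.6], [0, 7.4, -3.3], [0, 7.1, -4.1], [0, 6.6, -4.7]]
```

Request:
{"api": "apply_moves", "payload": {"xyz": [[0,0.8,1.3],[0,1.5,2.5],[0,2.5,3.6],[0,3.7,4.7],[0,5.5,6.0],[0,6.1,5.4],[0,6.5,4.8],[0,7.0,4.2],[0,7.4,3.4],[0,7.6,2.8],[0,7.9,2.0],[0,8.1,1.2],[0,8.1,0.5],[0,8.1,-0.3],[0,8.1,-1.1],[0,7.9,-1.9],[0,7.7,-2.6],[0,7.4,-3.3],[0,7.1,-4.1],[0,6.6,-4.7]], "turn": [0,0,0,0,0,0,0,0,0,0,0,0,0,0,0,0,0,0,0,0]}}

```text
t: 62.15
tool_pos: [0.4774, -0.1805, 0.1509]
eef_rot: [[-0.002, 0.093, -0.996], [0.001, -0.996, -0.093], [-1.0, -0.001, 0.002]]
wrist_force: [-3.0, 1.8, -2.3]
gripper_width: 0.015
```

```bash
python3 - <<'E'
from circ import *
circ(223.3,20,5.5)
w=snap('wrist','w44')
E
```

```text
at r 85.4 ang -137.2 F [-3.   1.8 -2.3] w 0.015042278497127656
333.3 [[0, 6.2, -5.3], [0, 5.6, -5.9], [0, 5.0, -6.4], [0, 4.4, -6.8], [0, 3.8, -7.3], [0, 3.0, -7.5], [0, 2.2, -7.8], [0, 1.6, -8.0], [0, 0.7, -8.1], [0, -0.0, -8.2], [0, -0.8, -8.1], [0, -1.6, -7.9], [0, -2.4, -7.8], [0, -3.1, -7.6], [0, -3.7, -7.2], [0, -4.5, -6.8], [0, -5.1, -6.3], [0, -5.7, -5.8], [0, -6.2, -5.3], [0, -6.7, -4.6]]
```

View pics/w44.png

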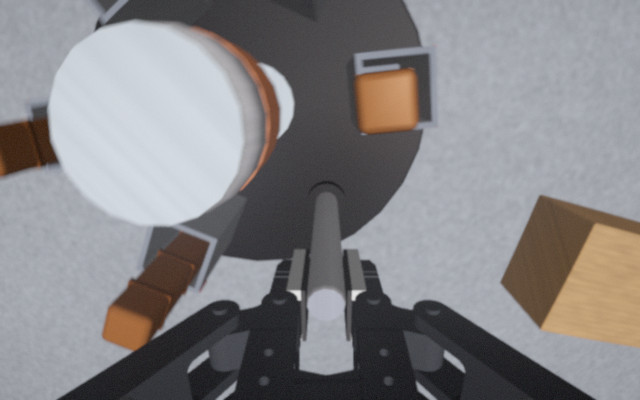

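The post is still centred in the pads and the tin is steady. Continue.

Request:
{"api": "apply_moves", "payload": {"xyz": [[0,6.2,-5.3],[0,5.6,-5.9],[0,5.0,-6.4],[0,4.4,-6.8],[0,3.8,-7.3],[0,3.0,-7.5],[0,2.2,-7.8],[0,1.6,-8.0],[0,0.7,-8.1],[0,0,-8.2],[0,-0.8,-8.1],[0,-1.6,-7.9],[0,-2.4,-7.8],[0,-3.1,-7.6],[0,-3.7,-7.2],[0,-4.5,-6.8],[0,-5.1,-6.3],[0,-5.7,-5.8],[0,-6.2,-5.3],[0,-6.7,-4.6]], "turn": [0,0,0,0,0,0,0,0,0,0,0,0,0,0,0,0,0,0,0,0]}}

```text
t: 64.2
tool_pos: [0.6232, -0.1673, 0.1539]
eef_rot: [[0.017, 0.09, -0.996], [-0.013, -0.996, -0.091], [-1.0, 0.015, -0.016]]
wrist_force: [21.2, -17.4, -22.0]
gripper_width: 0.0142
```

```bash
python3 - <<'E'
from circ import *
circ(333.3,20,5.5)
w=snap('wrist','w45')
E
```

```text
at r 94.5 ang -28.3 F [ 21.2 -17.4 -22. ] w 0.014198733966417288
443.3 [[0, -7.1, -4.0], [0, -7.4, -3.3], [0, -7.8, -2.5], [0, -7.9, -1.8], [0, -8.1, -1.0], [0, -8.1, -0.3], [0, -8.1, 0.6], [0, -8.1, 1.3], [0, -7.8, 2.0], [0, -7.7, 2.9], [0, -7.3, 3.5], [0, -7.0, 4.2], [0, -6.5, 4.9], [0, -6.0, 5.5], [0, -5.5, 6.0], [0, -4.8, 6.5], [0, -4.3, 7.0], [0, -3.5, 7.3], [0, -2.8, 7.6], [0, -2.1, 7.9]]
```

View pics/w45.png

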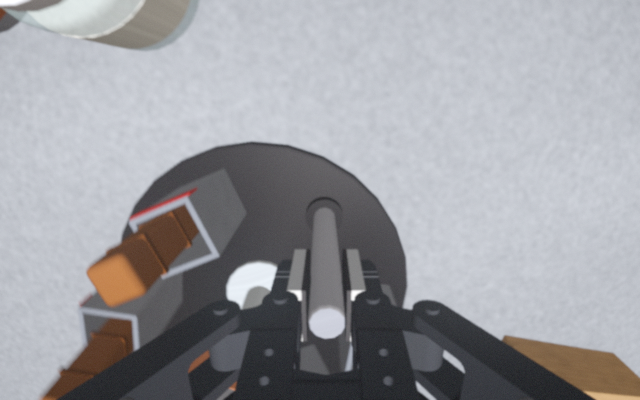

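The force has grown (27 N outward) and the tool is 10 mm off the circle. Look before going further.

```bash
python3 - <<'E'
from circ import *
s=snap('scene','s46'); t=snap('top','t46')
a=cv2.resize(s['img'][90:250,230:360,::-1],None,fx=3,fy=3); b=cv2.resize(t['img'][140:300,270:410,::-1],None,fx=2.8,fy=3)
cv2.imwrite('pics/c46.png',np.hstack([a,b]))
o=r.get_obs(); print(o['tool_pos'],o['wrist_force'],o['ft_torque'],o['joints'],o['joint_efforts'],o['t'],o['gripper_width'])
E
```

```text
[ 0.62462431 -0.16461721  0.15408606] [ 21.01953675 -12.20142201 -20.6711503 ] [-2.43233114 -4.12389207  0.22538437] [-0.24772692  0.71396252  0.64585975  1.66888783 -0.51439238  0.91253348
 -0.8834585 ] [ -4.14520249 -64.43741798  11.10301316 -14.76781547   0.19089484
   7.31715202  -0.26689558] 64.35 0.0146862529253431
```

View pics/c46.png

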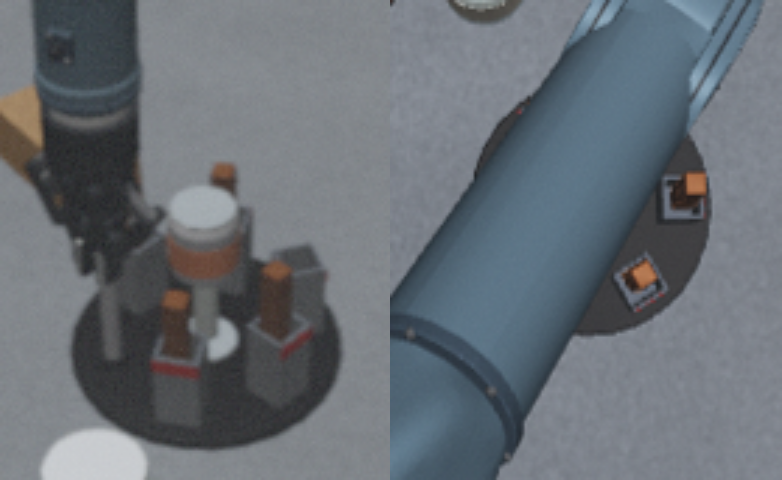

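```bash
python3 - <<'E'
from circ import *
C=np.array([540,-122.5])
for n,uv in(('w44',(325.5,304)),('w45',(327,323))):
    w=load(n); P=plane(w,[uv],.165)[0]*1000; d=P[:2]-C; print(n,P.round(1),'r',np.hypot(*d).round(1),np.degrees(np.arctan2(d[1],d[0])).round(1))
    b=plane(w,[(325,187) if n=='w44' else (324,211)],.03)[0]*1000; d=b[:2]-C; print(' base',b.round(1),'r',np.hypot(*d).round(1),np.degrees(np.arctan2(d[1],d[0])).round(1))
t=load('t46');s=load('s46')
print(plane(t,[(270+(497+0)/2.8-390/2.8,0)],.1)[0][:0])
# post top in scene
print(plane(s,[(230+108/3,90+260/3)],.165))
# tray centre in top image (partial) , tin top in scene
print('tin',plane(s,[(230+204/3,90+210/3)],.185),'before',plane(load('s42'),[(230+274/4,90+255/3.7)],.185))
E
```

```text
w44 [ 478.8 -180.1  165. ] r 84.1 -136.7
 base [ 486.8 -178.7   30. ] r 77.4 -133.4
w45 [ 613.6 -168.3  165. ] r 86.7 -31.9
 base [ 615.2 -168.4   30. ] r 88.1 -31.4
[]
[[ 0.62700221 -0.14804134  0.165     ]]
tin [[ 0.54552499 -0.11811392  0.185     ]] before [[ 0.54165934 -0.12010393  0.185     ]]
```

The post slid 10 mm along the pads: in that arc the push was carried by friction only, and the pads wedged off it. I'll open and re-grip with the jaws tangential, then turn the tool with the tray for the remaining ~157°.

Request:
{"api": "apply_moves", "payload": {"xyz": [[0,0,0],[0,0,0],[0,0,0],[0,0,0],[0,0,0]], "turn": [0,0,0,0,0], "hand": 45}}

```text
t: 64.85
tool_pos: [0.6158, -0.1605, 0.1518]
eef_rot: [[0.001, 0.093, -0.996], [0.0, -0.996, -0.093], [-1.0, -0.0, -0.001]]
wrist_force: [-0.2, 0.2, -0.4]
gripper_width: 0.0452
```

```bash
python3 - <<'E'
from circ import *
w=snap('wrist','w47');s=snap('scene','s47')
cv2.imwrite('pics/c47.png',np.hstack([cv2.resize(s['img'][90:250,230:360,::-1],(390,480)),cv2.resize(w['img'][:,:,::-1],(400,480))]))
go((540,-122,150),-122)
E
```

```text
at [ 615.7 -160.5  151.6] yaw -84.7 j7 -0.88 | turn 0.651 | shift [1.6, 7.4, 84.6] w 45.1 F [-0.  -0.7 -0.2] t 65.0
```

View pics/c47.png

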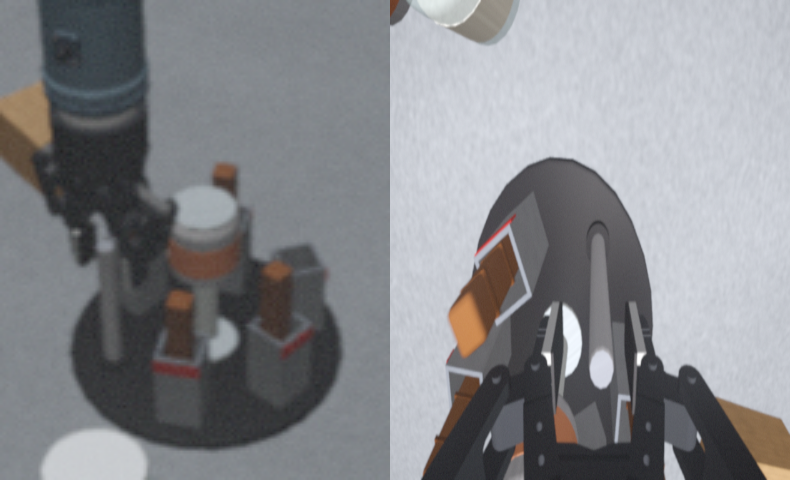

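View pics/w47.png

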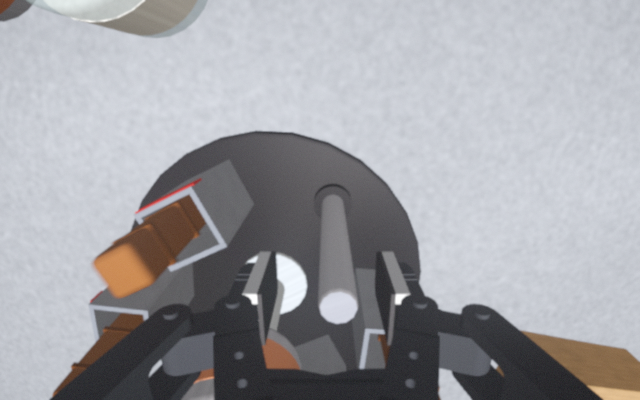

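```bash
python3 - <<'E'
from circ import *
for n in('s42','s46','s47'):
    c=load(n); x0,y0,x1,y1=280,140,325,172
    m=(c['img'][y0:y1,x0:x1].min(2)>135).astype(np.uint8); m=cv2.morphologyEx(m,cv2.MORPH_OPEN,np.ones((3,3)))
    k=max(cv2.findContours(m,0,1)[0],key=cv2.contourArea).reshape(-1,2)+[x0,y0]; e=cv2.fitEllipse(k.astype(np.float32)); P=plane(c,k,.185)[:,:2].astype(np.float32)
    print(n,e,cv2.minEnclosingCircle(P))
w=load('w47'); P=plane(w,[(338,305)],.165)[0]*1000; d=P[:2]-[540,-122.5]; print(P,np.hypot(*d),np.degrees(np.arctan2(d[1],d[0])))
E
```

```text
s42 ((298.2784423828125, 158.02127075195312), (14.213788032531738, 21.50863265991211), 87.02822875976562) ((0.5394270420074463, -0.12372728437185287), 0.029277872294187546)
s46 ((296.7083740234375, 158.47964477539062), (13.824268341064453, 21.856393814086914), 91.88751983642578) ((0.5424237251281738, -0.12566393613815308), 0.029772108420729637)
s47 ((297.591552734375, 158.5863037109375), (13.860786437988281, 19.790037155151367), 89.46835327148438) ((0.5441446304321289, -0.12421471625566483), 0.028973016887903214)
[ 616.55916189 -164.91575662  165.        ] 87.52372066417558 -28.987587157320938
```

Request:
{"api": "apply_moves", "payload": {"xyz": [[0,0,0],[0,0,0],[0,0,0],[0,0,0],[0,0,0],[0,0,0]], "turn": [0.12,0.12,0.12,0.12,0.122,0]}}

```text
t: 65.55
tool_pos: [0.6156, -0.1604, 0.1513]
eef_rot: [[-0.0, -0.488, -0.873], [-0.0, -0.873, 0.488], [-1.0, 0.0, 0.0]]
wrist_force: [-0.4, 0.2, -0.3]
gripper_width: 0.0448
```

```bash
python3 - <<'E'
from circ import *
w=snap('wrist','w48')
go((614,-163.9,151.5),-119.2)
E
```

```text
at [ 615.6 -160.5  151.3] yaw -119.0 j7 -1.38 | turn 0.003 | shift [-0.2, 3.7, -0.3] w 45.0 F [-0.3  0.2 -0.7] t 65.6
```

View pics/w48.png

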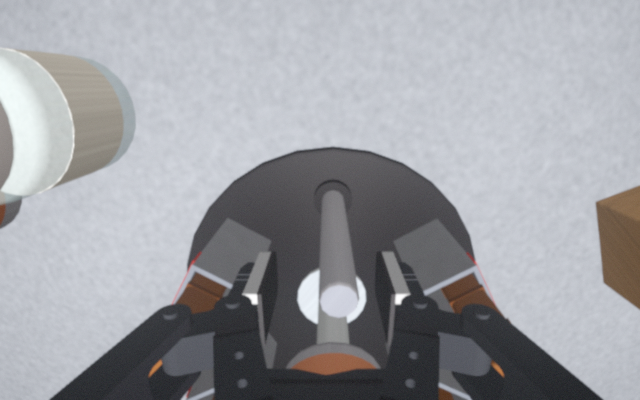

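Jaws now lie across the tangent, with the post at (339,299). Re-centre and grip.

Request:
{"api": "apply_moves", "payload": {"xyz": [[0,3,0],[0,0,0],[0,0,0]], "turn": [0,0,0]}}

```text
t: 65.9
tool_pos: [0.6141, -0.1635, 0.1516]
eef_rot: [[0.0, -0.487, -0.873], [0.0, -0.873, 0.487], [-1.0, -0.0, -0.0]]
wrist_force: [-1.0, 1.0, -0.2]
gripper_width: 0.0449
```

Request:
{"api": "apply_moves", "payload": {"xyz": [[0,0,0],[0,0,0],[0,0,0],[0,0,0],[0,0,0]], "turn": [0,0,0,0,0], "hand": 12, "squeeze": 30}}

```text
t: 66.4
tool_pos: [0.6142, -0.1634, 0.1516]
eef_rot: [[0.0, -0.487, -0.873], [-0.0, -0.873, 0.487], [-1.0, 0.0, -0.0]]
wrist_force: [-1.2, -0.0, 1.0]
gripper_width: 0.0151
```

```bash
python3 - <<'E'
from circ import *
w=snap('wrist','w49'); circ(0,1)
go((614,-163.9,151.5),-119.2)
P=plane(w,[(326,302)],.165)[0]*1000; print(P)
E
```

```text
at r 84.7 ang -28.9 F [-0.9 -0.   2.4] w 0.015161663280356718
5.0 [[0, -7.4, -0.4]]
at [ 614.2 -163.4  151.7] yaw -119.2 j7 -1.38 | turn 0.0 | shift [0.2, 0.5, -0.1] w 15.2 F [-0.9 -0.   2.4] t 66.5
[ 615.69928675 -163.89175742  165.        ]
```

View pics/w49.png

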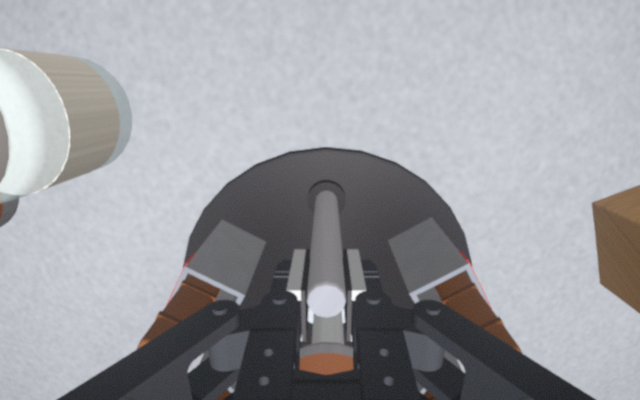

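Request:
{"api": "apply_moves", "payload": {"xyz": [[0,-4.1,0.1],[0,-4.1,0.1],[0,-8.1,0.4],[0,-8.1,0.4],[0,-8.1,0.4],[0,-8.1,0.4],[0,-8.1,0.4],[0,-8.1,0.4],[0,-8.1,0.4],[0,-8.1,0.4]], "turn": [-0.048,-0.048,-0.096,-0.096,-0.096,-0.096,-0.096,-0.096,-0.096,-0.096]}}

```text
t: 67.45
tool_pos: [0.6187, -0.0933, 0.1516]
eef_rot: [[-0.001, 0.35, -0.937], [-0.001, -0.937, -0.35], [-1.0, 0.0, 0.002]]
wrist_force: [-4.2, -2.7, 4.8]
gripper_width: 0.0148
```

```bash
python3 - <<'E'
from circ import *
circ(0,1); go((540,-122.5,151.5),None)
E
```

```text
at r 83.9 ang 20.3 F [-4.2 -2.7  4.8] w 0.014760110126799226
5.0 [[0, -7.4, -0.4]]
at [618.7 -93.3 151.6] yaw -69.5 j7 -0.76 | turn -0.0 | shift [0.1, -0.2, 83.9] w 14.8 F [-4.2 -2.7  4.8] t 67.5
```

Request:
{"api": "apply_moves", "payload": {"xyz": [[0,-8.1,0.3],[0,-8.1,0.4],[0,-8.1,0.4],[0,-8.1,0.4],[0,-8.1,0.4],[0,-8.1,0.4],[0,-8.1,0.4],[0,-8.1,0.4],[0,-8.1,0.4],[0,-8.1,0.4]], "turn": [-0.096,-0.096,-0.096,-0.096,-0.096,-0.096,-0.096,-0.096,-0.096,-0.096]}}

```text
t: 68.45
tool_pos: [0.5611, -0.0423, 0.1516]
eef_rot: [[-0.0, 0.968, -0.251], [-0.002, -0.251, -0.968], [-1.0, 0.0, 0.002]]
wrist_force: [-1.4, -5.3, 1.7]
gripper_width: 0.015
```

```bash
python3 - <<'E'
from circ import *
circ(0,1); go((540,-122.5,151.5),None); snap('wrist','w50')
E
```

```text
at r 82.9 ang 75.3 F [-1.4 -5.3  1.7] w 0.014991885580376363
5.0 [[0, -7.4, -0.4]]
at [561.1 -42.3 151.6] yaw -14.5 j7 -0.04 | turn -0.0 | shift [0.1, -0.3, 82.9] w 15.0 F [-1.4 -5.3  1.7] t 68.5
```

View pics/w50.png

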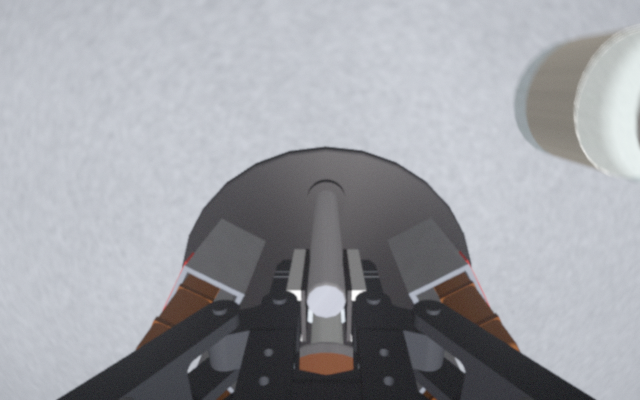

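Request:
{"api": "apply_moves", "payload": {"xyz": [[0,-8.1,0.1],[0,-8.1,0.1],[0,-8.1,0.2],[0,-8.1,0.3],[0,-8.1,0.3],[0,-8.1,0.3],[0,-8.1,0.3],[0,-8.1,0.3],[0,-4.1,0.1],[0,-4.1,0.1],[0,0,0],[0,0,0],[0,0,0]], "turn": [-0.096,-0.096,-0.096,-0.096,-0.096,-0.096,-0.096,-0.096,-0.048,-0.048,0,0,0]}}

```text
t: 69.8
tool_pos: [0.4929, -0.0546, 0.1516]
eef_rot: [[0.002, 0.823, 0.569], [-0.003, 0.569, -0.823], [-1.0, 0.0, 0.004]]
wrist_force: [2.6, -7.8, -3.5]
gripper_width: 0.0151
```

```bash
python3 - <<'E'
from circ import *
circ(0,1); go((491.1,-53.4,151.5),None); w=snap('wrist','w51')
s=snap('scene','s51')
cv2.imwrite('pics/c51.png',np.hstack([cv2.resize(s['img'][90:250,230:360,::-1],(390,480)),cv2.resize(w['img'][:,:,::-1],(400,480))]))
E
```

```text
at r 82.7 ang 124.8 F [ 2.6 -7.8 -3.5] w 0.015068946304248597
5.0 [[0, -7.4, -0.4]]
at [492.9 -54.6 151.6] yaw 34.7 j7 0.7 | turn -0.0 | shift [0.1, -0.8, -2.0] w 15.1 F [ 2.6 -7.8 -3.5] t 69.8
```

View pics/c51.png

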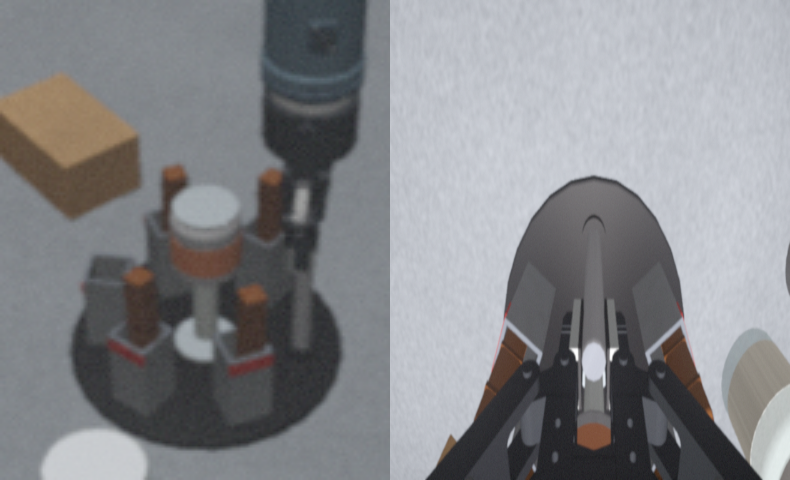

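One full turn is done: post at 124.8° against 125.3° at the start. Ease off, open and rise.

Request:
{"api": "apply_moves", "payload": {"xyz": [[0,0,-2],[0,0,0],[0,0,0]], "turn": [0,0,0]}}

```text
t: 70.2
tool_pos: [0.4929, -0.0545, 0.1516]
eef_rot: [[0.005, 0.823, 0.568], [-0.005, 0.568, -0.823], [-1.0, 0.001, 0.007]]
wrist_force: [7.7, -12.9, -8.7]
gripper_width: 0.015
```

Request:
{"api": "apply_moves", "payload": {"xyz": [[0,0,0],[0,0,0],[0,0,0],[0,0,0]], "turn": [0,0,0,0], "hand": 34}}

```text
t: 70.6
tool_pos: [0.4908, -0.0494, 0.1515]
eef_rot: [[-0.0, 0.82, 0.572], [0.0, 0.572, -0.82], [-1.0, 0.0, -0.0]]
wrist_force: [0.3, -0.2, -0.7]
gripper_width: 0.0339
```

Request:
{"api": "apply_moves", "payload": {"xyz": [[-10,0,0],[-20,0,0],[-30,0,0],[-40,0,0],[-40,0,0],[-20,0,0],[0,20,-30],[0,20,-35],[0,20,-35],[0,20,-30],[0,0,0],[0,0,0]], "turn": [0,0,0,0,0,0,0,0,0,0,0,0]}}

```text
t: 71.8
tool_pos: [0.4821, 0.103, 0.312]
eef_rot: [[0.0, 0.82, 0.573], [-0.0, 0.573, -0.82], [-1.0, 0.0, 0.0]]
wrist_force: [0.5, -0.3, 0.1]
gripper_width: 0.0341
```

```bash
python3 - <<'E'
from h import *
go((491.1,-53.4,151.5),None); w=snap('wrist','w52'); s=snap('scene','s52'); t=snap('top','t52')
cv2.imwrite('pics/c52.png',np.hstack([cv2.resize(s['img'][90:250,230:360,::-1],(390,480)),cv2.resize(t['img'][140:280,270:410,::-1],(400,400))[:480] if 0 else cv2.copyMakeBorder(cv2.resize(t['img'][140:280,270:410,::-1],(400,400)),0,80,0,0,0)]))
E
```

```text
at [482.1 103.  312. ] yaw 34.9 j7 0.32 | turn -0.0 | shift [160.5, -82.2, 133.4] w 34.1 F [ 0.5 -0.3  0.1] t 71.8
```

View pics/c52.png

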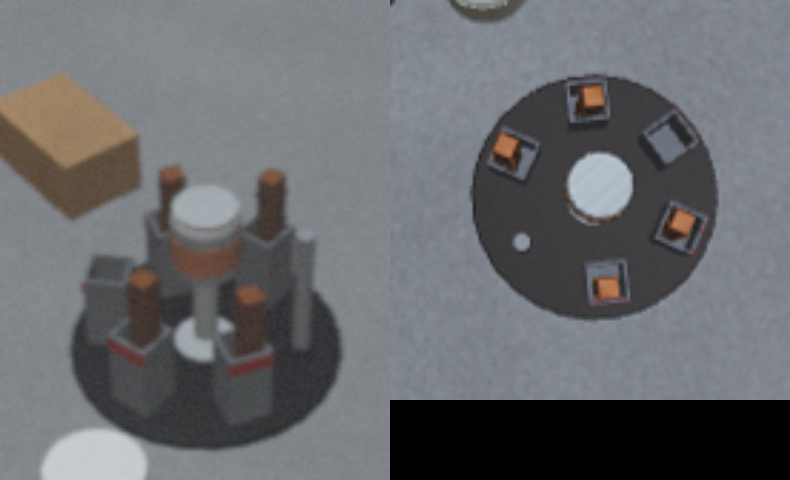

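View pics/s52.png

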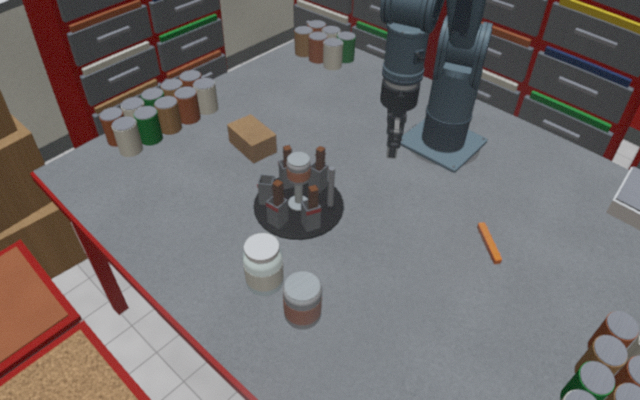

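Numeric checks before handing in.

```bash
python3 - <<'E'
from h import *
np.set_printoptions(precision=4,suppress=True)
t=load('t52');s=load('s52');t0=load('top0');s0=load('scene0')
# post now
x=270+(521-390)/400*140; y=140+242/400*140
print('post',tri(t,(x,y),s,(230+303/3,90+237/3)),'top only',plane(t,[(x,y)],.165), 'start',plane(t0,[(315.8,224.5)],.165))
# stick tops at z=.165 rel. to cups
C=np.array([.540,-.1225]); px=[(592,98),(507,150),(684,223),(608,287)]
for p in px:
    P=plane(t,[(270+(p[0]-390)/400*140,140+p[1]/400*140)],.163)[0]; d=P[:2]-C; print('stick top r',np.hypot(*d).round(4),np.degrees(np.arctan2(d[1],d[0])).round(1)%360)
print('tin',plane(t,[(270+(600-390)/400*140,140+186/400*140)],.185))
for n,c,c0 in(('top',t,t0),('scene',s,s0)):
    pass
for roi in ((235,105,275,145),(285,105,322,146),(420,220,485,268)):
    x0,y0,x1,y1=roi; d=cv2.absdiff(t['img'][y0:y1,x0:x1],t0['img'][y0:y1,x0:x1]).max(2); print(roi,(d>40).sum())
print(r.get_obs()['t'])
E
```

```text
post (array([ 0.4915, -0.054 ,  0.1594]), np.float64(0.003750435330473177)) top only [[ 0.4901 -0.0527  0.165 ]] start [[ 0.4906 -0.0526  0.165 ]]
stick top r 0.0764 3.2
stick top r 0.0865 68.5
stick top r 0.0821 243.7
stick top r 0.091 183.4
tin [[ 0.5361 -0.1223  0.185 ]]
(235, 105, 275, 145) 0
(285, 105, 322, 146) 0
(420, 220, 485, 268) 0
71.95
```

```bash
python3 -c "
from bench import r
print(r.job_done())"
```

```text
the job is handed in; nothing more can be done
None
```

The display is restocked and has been turned once anticlockwise. I handed the job in at about 72 s of the 210 s allowed; no verdict was reported.

- **Sticks:** Four brown sticks were there, and they stand in cups 1, 2, 4 and 5. I gripped each lightly near one end and jerked it upward until it swung nearly vertical, then lowered it into its cup. I left the orange look-alike alone.
- **Tin:** It stands upright on the pedestal, about 2–4 mm from the centre.
- **Turn:** The post is within about 1–2 mm of where it started, and the tray is released with the arm clear.
- **Last checks:** The stick tops sit 76–91 mm from the axis at the cup angles. The big can, jar and carton show no change against the first picture.

**What went wrong:**
- **First stick:** While I was finding out how firmly to hold it, the first stick fell a few centimetres back onto the counter, and I picked it up again.
- **Turn slip:** Partway through the turn the post slid about 10 mm in the pads and the wrist force rose to about 35 N. I let go, gripped again with the jaws across the direction of travel, and finished the turn. The tin stayed within about 4 mm of centre.
- **Measurements:** Heights triangulated from two views were 3–6 mm off in places. I used them only as checks.

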